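# Put the slab glass away in its crate

## Task

Put the two loose pieces of slab glass away in the two empty slots of the wooden crate, one in each, standing on end and fully down like the piece already there. The crate's tall sides leave no room for fingers at the edges of a slab, so hold a slab by its two broad faces when you lower it in; the one lying flat must first be stood on its end on the bench and gripped again. Glass chips: lower and set down the pieces, never let one drop or topple over, and leave the other things on the bench where they are.

Things in the scene. Friction and masses are not known exactly. Their poses are not given: they have to be found in the camera images.
- crate: Open wooden crate, fixed; 186 mm along y, 104 mm along x, origin at the centre of its base. Long sides (along y): 117 mm high, 68 mm apart inside, higher than a slab inside. Low ends (12 mm) and two 24 mm wide rails between the slots: tops 47 mm above the bench. Three slots in a row along y, 62 mm centre to centre, each 38 mm (y) x 68 mm (x), 35 mm deep below the rails.
- slot0 (a point): Centre of the floor of the slot at the crate's +y end, 12 mm above the bench; axes as the crate's. A slab already stands here.
- slot1 (a point): Centre of the floor of the middle slot, 12 mm above the bench; axes as the crate's. Empty at the start.
- slot2 (a point): Centre of the floor of the slot at the crate's -y end, 12 mm above the bench; axes as the crate's. Empty at the start.
- slab_flat: Loose slab of thick greenish glass, 90 x 60 x 30 mm, 0.3 to 0.56 kg, lying flat. Origin at its centre; x is the 90 mm length, y the 60 mm width, z the 30 mm thickness. Stood on an end (60 x 30 mm) it stays up, and let go with its lower edge on the bench it rights itself from up to about 12 degrees off upright. 30 N grips it well.
- slab_standing: Another loose slab of the same glass and size, standing on its end on the bench, 90 mm high. Origin at its centre (45 mm up); its x is the 60 mm width, y the 30 mm thickness, z the 90 mm length.
- slab_racked: A third such slab, already standing in slot0, its top 102 mm above the bench; axes as for slab_standing.
- jar: Bystander: open glass jar, 72 mm across, 105 mm high, origin at the centre of its underside. Stay clear.
- spool: Bystander: spool of solder standing on its flange, 62 mm across, 49 mm high, origin at the centre of its underside. Stay clear.
- pliers: Bystander: glass pliers with blue grips lying flat, 180 mm long along x (from -0.09 to +0.09 m), 55 mm wide, 14 mm high. Stay clear.
- iron_rest: Bystander: small steel sponge tray with two wire rests, 75 x 105 mm, 62 mm high, origin at the centre of its underside. Stay clear.
There are look-alikes about, which are no part of the job. What is shaped like the slab_flat but blue is not meant. Leave any yellow look-alike of the slab_standing alone.

How it is judged:
At the end, for the whole second after the job is handed in: All three slabs stand in the crate's slots, one in each: centre within 7 mm (across) and 8 mm (along the row) of the slot's centre line, fully down (centre 40 to 49 mm above the slot floor), length upright within 0.2 rad, let go and at rest (((x of slab_flat in the frame of slot0 between -0.007 and 0.007 m and y of slab_flat in the frame of slot0 between -0.008 and 0.008 m and z of slab_flat in the frame of slot0 between 0.04 and 0.049 m and angle between the x axis of slab_flat and the z axis of crate, either way round below 0.2 rad) or (x of slab_flat in the frame of slot1 between -0.007 and 0.007 m and y of slab_flat in the frame of slot1 between -0.008 and 0.008 m and z of slab_flat in the frame of slot1 between 0.04 and 0.049 m and angle between the x axis of slab_flat and the z axis of crate, either way round below 0.2 rad) or (x of slab_flat in the frame of slot2 between -0.007 and 0.007 m and y of slab_flat in the frame of slot2 between -0.008 and 0.008 m and z of slab_flat in the frame of slot2 between 0.04 and 0.049 m and angle between the x axis of slab_flat and the z axis of crate, either way round below 0.2 rad)) and ((x of slab_standing in the frame of slot0 between -0.007 and 0.007 m and y of slab_standing in the frame of slot0 between -0.008 and 0.008 m and z of slab_standing in the frame of slot0 between 0.04 and 0.049 m and angle between the z axis of slab_standing and the z axis of crate, either way round below 0.2 rad) or (x of slab_standing in the frame of slot1 between -0.007 and 0.007 m and y of slab_standing in the frame of slot1 between -0.008 and 0.008 m and z of slab_standing in the frame of slot1 between 0.04 and 0.049 m and angle between the z axis of slab_standing and the z axis of crate, either way round below 0.2 rad) or (x of slab_standing in the frame of slot2 between -0.007 and 0.007 m and y of slab_standing in the frame of slot2 between -0.008 and 0.008 m and z of slab_standing in the frame of slot2 between 0.04 and 0.049 m and angle between the z axis of slab_standing and the z axis of crate, either way round below 0.2 rad)) and ((x of slab_racked in the frame of slot0 between -0.007 and 0.007 m and y of slab_racked in the frame of slot0 between -0.008 and 0.008 m and z of slab_racked in the frame of slot0 between 0.04 and 0.049 m and angle between the z axis of slab_racked and the z axis of crate, either way round below 0.2 rad) or (x of slab_racked in the frame of slot1 between -0.007 and 0.007 m and y of slab_racked in the frame of slot1 between -0.008 and 0.008 m and z of slab_racked in the frame of slot1 between 0.04 and 0.049 m and angle between the z axis of slab_racked and the z axis of crate, either way round below 0.2 rad) or (x of slab_racked in the frame of slot2 between -0.007 and 0.007 m and y of slab_racked in the frame of slot2 between -0.008 and 0.008 m and z of slab_racked in the frame of slot2 between 0.04 and 0.049 m and angle between the z axis of slab_racked and the z axis of crate, either way round below 0.2 rad)) and linear speed of each of slab_flat, slab_standing, slab_racked below 0.02 m/s); the robot touches nothing.
It fails at once if a slab is dropped or topples (it moves faster than 0.55 m/s while the fingers do not touch it) ((linear speed of slab_flat above 0.55 m/s and contact force between the fingers and slab_flat below 0.2 N) or (linear speed of slab_standing above 0.55 m/s and contact force between the fingers and slab_standing below 0.2 N) or (linear speed of slab_racked above 0.55 m/s and contact force between the fingers and slab_racked below 0.2 N)).
It fails at once if a thing that should be left alone is moved more than 25 mm (distance of any of jar, spool, pliers, iron_rest from where it was at the start of the episode above 0.025 m).
It also fails if it takes over 72 s, if anything falls off the work surface, if the arm or the gripper's body presses on something with over 40 N, if the wrist force passes 120 N, or if a joint passes its speed limit or range.

## Robot

A 6-joint arm with a two-finger parallel gripper is mounted at the origin on the work surface. World frame = base frame: x ahead of the robot, y to its left, z up, the work surface at z = 0. Lengths are in m, angles in rad, forces in N, time in s.
With the tool pointing down it reaches from about 0.375 to 0.975 m from the base axis. Payload 3.8 kg.
Tool frame: the origin (TCP) lies at the very end of the fingers, on their centre line; the grasp point (between the pads) lies 19 mm behind it (bot.tcp_to_grasp is the z of the grasp point in the tool frame, in m); z points along the fingers, y is the direction in which the jaws open and shut (so a half turn about z gives the same grasp; the last joint's range is limited). The gripper opens to 85 mm and grips with 20 to 120 N. Pads are 22 mm wide; open, the fingers measure 114 mm over their backs; the gripper's body (76 mm by 85 mm) begins 54 mm behind the grasp point. The pads swing forward as they close: fully open they stand 13 mm farther back than shut.
Start: joints at [1.295, 0.264, 1.604, -0, 1.274, -0.037], TCP at [0.16, 0.656, 0.196] pointing down, gripper open.
Joint ranges: [-2.63, 2.63], [-0.94, 2.18], [0.31, 2.57], [-1.31, 4.45], [0, 2.66], [-2.55, 2.55]. Speed limits (rad/s): [2.57, 2.57, 3.14, 3.14, 3.14, 3.14].

## Interface

Orientations are given as a rotation vector (axis times angle).
In Python, from workcell import status, vision, job, bot gives the robot as it stands.
- The arm moves only by the tool apply_moves, never from a script. Its argument "deltas" is a list of rows, each a list of 7 numbers: the shift along the tool's x, y, z in m, then the turn, a rotation vector about the tool's x, y, z in rad, then the closure, from 0 (fully open) to 1 (shut). In form: [[x, y, z, rx, ry, rz, jaw], ...]. A call has 1 to 8 rows; each row is the pose to reach, as a shift and turn from the pose commanded when the call began, along the tool's axes at that moment; what a row does not reach only later rows make up. A row lasts 1/12 s, in which the tool goes at most 41.7 mm and 7.16 degrees, less where a joint would pass 70% of its speed; a pose out of reach is approached as far as the arm can. A call with a gripper value outside its range is refused whole. The fingers move at their own pace and stop on an object; "squeeze" is the grip in N (left out, the last holds). Time passes only in rows, so rows that repeat a pose let the fingers close. It gives the time, the measured TCP pose, the force and the opening at its end, in the units of the state.
- status.read_state(): the state, without advancing time (a new reading comes with each control period).
- vision.read_camera(name): name is "scene" or "top"; returns the picture (384x512x3 uint8, red, green, blue); there is no depth.
- vision.get_calibration(name): a dict with "fov_y" (degrees; the focal length in pixels is half the picture's height over the tangent of half this angle, whatever the lens; pixels are square), "cx", "cy" (the principal point, pixels), "k1" (the pictures are not rectified: a ray, as slopes to the right and down, at radius r is drawn at 1 + k1 r^2 times it, then the intrinsics apply), "R" (3x3) and "t" (3): a world point X has camera coordinates R X + t. Camera axes: x right, y down, z forward; pixel columns grow to the right and rows downward; lengths in m; the calibration is good to about 2 mm. A picture is of the moment at which its call begins. get_calibration takes no time and is no camera call.
- job.finish_job(): hands the job in, once; it reports no verdict.
The state is a dict: "time": time; "q": joint angles; "joint_vel": joint speeds; "joint_torque": joint torques, N m; "tool_pos": TCP position; "tcp_rot": TCP orientation; "wrist_force": force on the tool from outside, world axes, zero at the start; "torque": the same for the moment, N m; "width": opening from 0.0 (shut) to 1.0 (fully open).
Only numpy, scipy, OpenCV 4.12 (cv2) and the standard library are available. Lean on these libraries where they do the work, as an engineer would, in place of code of your own. Each camera call takes 0.05 s, during which the arm holds its last target. There are 200 camera calls.

## Working session

There is one attempt and no reset: what is moved stays moved. The work goes in short steps, Python scripts to look and compute and a tool call to move; the robot and the scene stay as the last step left them, time stands still between calls to the robot, and variables do not carry over. Pictures are saved under pics/ and viewed, about 8 in all and at most 12, crops included, and the job is handed in when it is done.

Besides the shell and the picture viewer there is one more tool, called after "Call:" as a command line: name --pt "numbers of a row" for each row, then --argument value for the rest. apply_moves: Moves the arm, as the interface text tells. Its arguments: {"type":"object","properties":{"deltas":{"type":"array","items":{"type":"array","items":{"type":"number"}}},"squeeze":{"type":"number"}},"required":["deltas"]}

```bash
mkdir -p pics; ls
cat > h.py <<'E'
import numpy as np, cv2
from workcell import status, vision, job, bot
from scipy.spatial.transform import Rotation as Ro
def cam(n):
    c=vision.get_calibration(n); f=192/np.tan(np.radians(c["fov_y"])/2)
    return f,c["cx"],c["cy"],c["k1"],np.array(c["R"]),np.array(c["t"])
def proj(n,X):
    f,cx,cy,k,R,t=cam(n); p=np.atleast_2d(X)@R.T+t; s=p[:,:2]/p[:,2:]
    s=s*(1+k*(s**2).sum(1,keepdims=True)); return s*f+[cx,cy]
def back(n,uv,z):
    f,cx,cy,k,R,t=cam(n); d=(np.atleast_2d(uv)-[cx,cy])/f; s=d.copy()
    for _ in range(20): s=d/(1+k*(s**2).sum(1,keepdims=True))
    ray=np.c_[s,np.ones(len(s))]@R; o=-R.T@t
    return o+ray*((z-o[2])/ray[:,2])[:,None]
def shot(n,fn):
    im=vision.read_camera(n); cv2.imwrite(fn,im[:,:,::-1]); return im
def crop(im,u0,v0,u1,v1,s,fn):
    c=cv2.resize(im[v0:v1,u0:u1],None,fx=s,fy=s,interpolation=cv2.INTER_CUBIC); cv2.imwrite(fn,c[:,:,::-1])
E
python3 - <<'E'
from h import *
a=shot("scene","pics/s0.png"); b=shot("top","pics/t0.png"); np.save("t0.npy",b); np.save("s0.npy",a)
cv2.imwrite("pics/b0.png",np.vstack([a,b])[:,:,::-1])
for n in("scene","top"):
    c=cam(n); print(n,c[:4],-c[4].T@c[5])
print(status.read_state(), bot.tcp_to_grasp)
E
```

```text
pics
scene (np.float64(440.22545894789573), 260.2547566647549, 194.32970886338626, -0.09033008727733464) [1.35335547 0.93294324 0.89288001]
top (np.float64(488.89734618776265), 263.6468288739858, 190.60762190502166, -0.08986789717172904) [ 0.29015788 -0.02055429  1.61819596]
{'time': 0.1, 'q': array([ 1.29513101e+00,  2.64703695e-01,  1.60523444e+00, -2.31460867e-05,
        1.27370211e+00, -3.69236797e-02]), 'joint_vel': array([ 9.08608881e-04, -1.55375607e-03, -4.69403040e-03,  9.65812871e-04,
        2.23866639e-03, -7.42542569e-05]), 'joint_torque': array([ 2.39648172e-03, -5.16704750e+01, -3.68595672e+01, -4.90582568e-05,
        6.27026908e-03, -2.04034443e-06]), 'tool_pos': array([0.15945068, 0.65514486, 0.19507077]), 'tcp_rot': array([-0.37407836, -3.11894124,  0.00318226]), 'wrist_force': array([-0.3150933 , -0.27662209, -0.13096607]), 'torque': array([-0.06304648, -0.03195367, -0.01106175]), 'width': 0.9984433804973053} -0.0187
```

View pics/s0.png

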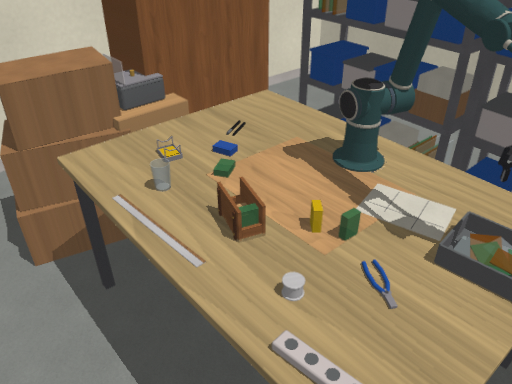

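View pics/t0.png

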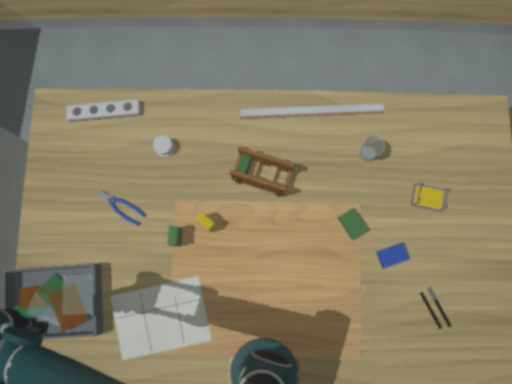

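The scene picture shows the standing green slab at (350,223) and a yellow look-alike at (317,215). The flat green slab is at (225,167) and a blue look-alike at (225,147). In the top picture they are at (175,236), (205,222), (353,223) and (394,255), and the crate is at (263,171). The green pieces fit the description. I'll confirm them in one enlarged montage.

Run:
```python
from h import *
b=np.load("t0.npy");a=np.load("s0.npy")
def C(im,u,v,w,h,s=5):
    c=cv2.resize(im[v:v+h,u:u+w],None,fx=s,fy=s,interpolation=cv2.INTER_CUBIC)
    for i in range(0,w,10): cv2.putText(c,str(u+i),(i*s,8),0,.3,(255,255,255),1); cv2.line(c,(i*s,0),(i*s,h*s),(255,255,255) if 0 else (200,200,200),1) if i%10==0 else 0
    for i in range(0,h,10): cv2.putText(c,str(v+i),(0,i*s+4),0,.3,(255,255,0),1); cv2.line(c,(0,i*s),(w*s,i*s),(200,200,200),1)
    return c
m=np.vstack([np.hstack([C(b,225,140,80,60),C(b,160,205,60,60),]),np.hstack([C(b,330,200,80,60),C(a,300,195,60,60)])])
print(m.shape); cv2.imwrite("pics/m.png",m[:,:,::-1])
```

```text
(600, 700, 3)
```

View pics/m.png

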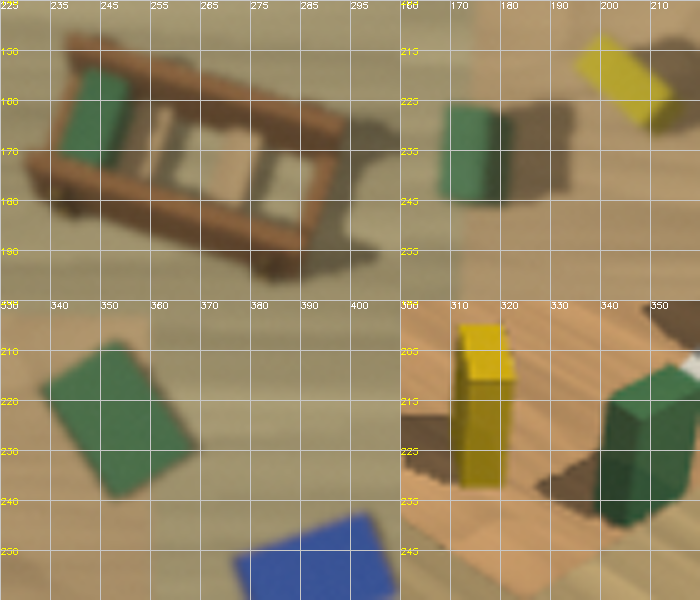

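The crops confirm the targets. The flat green slab has corners at about (352,208), (369,230), (353,240) and (337,218), next to the blue one. The standing green slab is at (168-182, 221-246), with the yellow one up and to its right. Next I'll fit the slabs by silhouette in both cameras and zoom in on the crate.

```bash
cat >> h.py <<'E'
from scipy.optimize import minimize
def gmask(im,box):
    h=cv2.cvtColor(im,cv2.COLOR_RGB2HSV); m=((h[...,0]>50)&(h[...,0]<95)&(h[...,1]>80)).astype(np.uint8)
    o=np.zeros_like(m); u0,v0,u1,v1=box; o[v0:v1,u0:u1]=m[v0:v1,u0:u1]; return o
def boxpts(p,dims,zc,tilt=None):
    x,y,a=p[:3]; c=np.array([[i,j,k] for i in(-1,1) for j in(-1,1) for k in(-1,1)])*np.array(dims)/2
    R=Ro.from_euler('z',a)
    if tilt is not None: R=R*tilt
    return R.apply(c)+[x,y,zc]
def sil(n,P,S=8):
    h=cv2.convexHull(proj(n,P).astype(np.float32))
    o=np.zeros((384*4,512*4),np.uint8)
    cv2.fillPoly(o,[np.round((h+.5)*4*16-8).astype(np.int32)],255,shift=4)
    return cv2.resize(o,(512,384),interpolation=cv2.INTER_AREA)/255.
def fit(ms,dims,zc,p0):
    def cost(p): return sum(np.abs(sil(n,boxpts(p,dims,zc))-m).sum()/m.sum() for n,m in ms.items())
    best=None
    for da in(-.2,0,.2):
        q=np.array(p0)+[0,0,da]; r=minimize(cost,q,method='Nelder-Mead',options=dict(initial_simplex=[q,q+[.01,0,0],q+[0,.01,0],q+[0,0,.15]],xatol=1e-4,fatol=1e-4))
        if best is None or r.fun<best.fun: best=r
    return best.x,best.fun
E
python3 - <<'E'
from h import *
b=np.load("t0.npy");a=np.load("s0.npy")
print("gcent",back("top",[[353,224]],.03),back("top",[[173,233]],.09),back("top",[[262,168]],.117))
mt=gmask(b,(325,200,380,250)); ms=gmask(a,(205,155,245,180)); print(mt.sum(),ms.sum())
p0=np.r_[back("top",[[353,224]],.03)[0,:2],.5]
print("flat both",fit(dict(top=mt,scene=ms),(.09,.06,.03),.015,p0))
print("flat top",fit(dict(top=mt),(.09,.06,.03),.015,p0),"scene",fit(dict(scene=ms),(.09,.06,.03),.015,p0))
mt=gmask(b,(160,215,188,250)); ms=gmask(a,(335,200,362,245)); print(mt.sum(),ms.sum())
p0=np.r_[back("top",[[173,233]],.09)[0,:2],1.57]
for d in((.06,.03,.09),):
  print("stand both",fit(dict(top=mt,scene=ms),d,.045,p0)); print(fit(dict(top=mt),d,.045,p0)); print(fit(dict(scene=ms),d,.045,p0))
def C(im,u,v,w,h,s):
    c=cv2.resize(im[v:v+h,u:u+w],None,fx=s,fy=s,interpolation=cv2.INTER_CUBIC)
    for i in range(0,w,5): cv2.line(c,(i*s,0),(i*s,5),(255,255,255),1); cv2.putText(c,str(u+i),(i*s,14),0,.3,(255,255,255),1)
    for i in range(0,h,5): cv2.line(c,(0,i*s),(5,i*s),(255,255,255),1); cv2.putText(c,str(v+i),(6,i*s+4),0,.3,(255,255,0),1)
    return c
m1=C(b,225,142,76,58,10)[:, :]; cv2.imwrite("pics/c1.png",m1[:,:,::-1])
E
```

```text
gcent [[ 0.47661505 -0.28194975  0.03      ]] [[0.42965964 0.29342623 0.09      ]] [[0.63818014 0.01710058 0.117     ]]
417 268
flat both (array([ 0.47838857, -0.28466481,  0.69488718]), np.float64(0.5375487845018103))
flat top (array([ 0.48190639, -0.28421445,  0.6204444 ]), np.float64(0.3189730568486387)) scene (array([ 0.47504098, -0.28833864,  0.70972222]), np.float64(0.19016681299385424))
68 461
stand both (array([0.43688552, 0.30152108, 1.08363833]), np.float64(3.2929857613582625))
(array([0.43550326, 0.29685152, 1.1171935 ]), np.float64(2.82560553633218))
(array([0.41885781, 0.29193339, 2.18298547]), np.float64(0.2888435200544426))
```

View pics/c1.png

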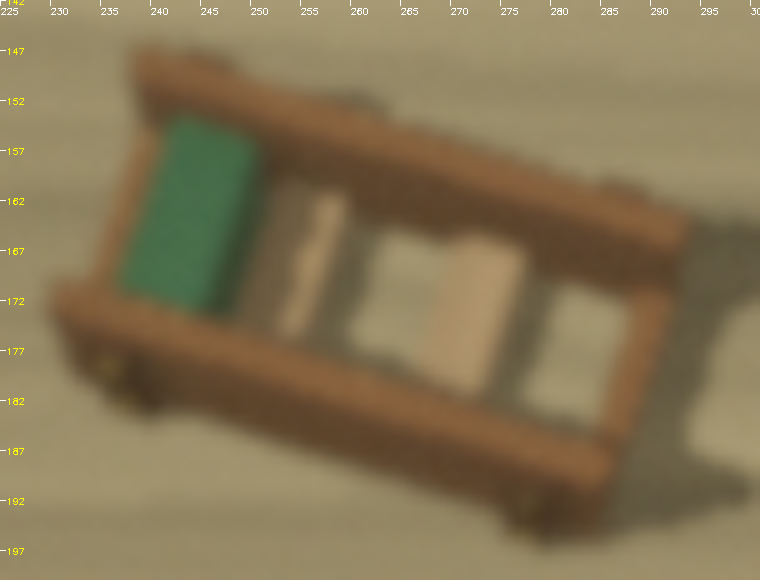

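The crate zoom shows rim-top outer corners at about (238.6,147), (293.5,163.5), (230.2,173.8) and (285.5,190). Slot0, at the upper left, is occupied. I'll refine the green masks and add the crate.

```bash
python3 - <<'E'
s=open('h.py').read()
s=s.replace("h=cv2.cvtColor(im,cv2.COLOR_RGB2HSV); m=((h[...,0]>50)&(h[...,0]<95)&(h[...,1]>80)).astype(np.uint8)",
"i=im.astype(int); m=((i[...,1]-i[...,0]>8)&(i[...,1]-i[...,2]>3)).astype(np.uint8)")
open('h.py','w').write(s)
E
python3 - <<'E'
from h import *
b=np.load("t0.npy");a=np.load("s0.npy")
print(b[224,353],b[235,170],b[235,179],b[235,190],b[165,243],a[167,225],a[230,346],a[225,355])
d=(.09,.06,.03)
mt=gmask(b,(325,200,380,250)); ms=gmask(a,(205,155,245,180)); print(mt.sum(),ms.sum())
p0=[.477,-.284,.65]
for M in(dict(top=mt,scene=ms),dict(top=mt),dict(scene=ms)): print("flat",fit(M,d,.015,p0))
mt=gmask(b,(160,215,188,250)); ms=gmask(a,(335,200,362,245)); print(mt.sum(),ms.sum())
for M in(dict(top=mt,scene=ms),dict(top=mt),dict(scene=ms)): print("stand",fit(M,(.06,.03,.09),.045,[.43,.293,1.57]),)
P=back("top",[[238.6,147],[293.5,163.5],[285.5,190],[230.2,173.8]],.117); print(P.round(4),P.mean(0))
print(np.linalg.norm(np.diff(P,axis=0),axis=1))
mt=gmask(b,(234,148,254,178)); cnt=cv2.findContours(mt,0,1)[0]; r=cv2.minAreaRect(max(cnt,key=len)); print(r)
m=np.argwhere(mt)[:,::-1]; print("racked top centre",back("top",[m.mean(0)],.102))
E
```

```text
[ 75 111  74] [ 82 118  81] [62 72 49] [110  92  64] [ 71 109  73] [ 61 106  68] [48 75 50] [61 90 59]
493 283
flat (array([ 0.47940545, -0.28405042,  0.63303851]), np.float64(0.30806407841844297))
flat (array([ 0.48023199, -0.28319406,  0.58779285]), np.float64(0.11907091436980471))Traceback (most recent call last):
  File "<stdin>", line 7, in <module>
  File "h.py", line 37, in fit
    q=np.array(p0)+[0,0,da]; r=minimize(cost,q,method='Nelder-Mead',options=dict(initial_simplex=[q,q+[.01,0,0],q+[0,.01,0],q+[0,0,.15]],xatol=1e-4,fatol=1e-4))
                               ~~~~~~~~^^^^^^^^^^^^^^^^^^^^^^^^^^^^^^^^^^^^^^^^^^^^^^^^^^^^^^^^^^^^^^^^^^^^^^^^^^^^^^^^^^^^^^^^^^^^^^^^^^^^^^^^^^^^^^^^^^^^^^^^^
    res = _minimize_neldermead(fun, x0, args, callback, bounds=bounds,
                               **options)
    fxr = func(xr)
    fx = function(np.copy(x), *(wrapper_args + args))
  File "h.py", line 34, in cost
    def cost(p): return sum(np.abs(sil(n,boxpts(p,dims,zc))-m).sum()/m.sum() for n,m in ms.items())
                        ~~~^^^^^^^^^^^^^^^^^^^^^^^^^^^^^^^^^^^^^^^^^^^^^^^^^^^^^^^^^^^^^^^^^^^^^^^^
  File "h.py", line 34, in <genexpr>
    def cost(p): return sum(np.abs(sil(n,boxpts(p,dims,zc))-m).sum()/m.sum() for n,m in ms.items())
                                   ~~~^^^^^^^^^^^^^^^^^^^^^
  File "h.py", line 29, in sil
    h=cv2.convexHull(proj(n,P).astype(np.float32))
                     ~~~~^^^^^
  File "h.py", line 8, in proj
    f,cx,cy,k,R,t=cam(n); p=np.atleast_2d(X)@R.T+t; s=p[:,:2]/p[:,2:]
                  ~~~^^^
  File "h.py", line 5, in cam
    c=vision.get_calibration(n); f=192/np.tan(np.radians(c["fov_y"])/2)
ValueError: time passes only in moves, steps and waits
```

```bash
python3 - <<'E'
s=open('h.py').read()
s=s.replace("c=vision.get_calibration(n); f=","c=CAL[n]; f=").replace("def cam(n)","CAL={n:vision.get_calibration(n) for n in('scene','top')}\ndef cam(n)",1)
open('h.py','w').write(s)
E
python3 - <<'E'
from h import *
b=np.load("t0.npy");a=np.load("s0.npy")
d=(.09,.06,.03)
mt=gmask(b,(325,200,380,250)); ms=gmask(a,(205,155,245,180)); print(mt.sum(),ms.sum())
p0=[.477,-.284,.62]
for M in(dict(top=mt,scene=ms),dict(top=mt),dict(scene=ms)): print("flat",fit(M,d,.015,p0))
mt=gmask(b,(160,215,188,250)); ms=gmask(a,(335,200,362,245)); print(mt.sum(),ms.sum())
for M in(dict(top=mt,scene=ms),dict(top=mt),dict(scene=ms)): print("stand",fit(M,(.06,.03,.09),.045,[.43,.293,1.57]),)
P=back("top",[[238.6,147],[293.5,163.5],[285.5,190],[230.2,173.8]],.117); print(P.round(4),P.mean(0))
print(np.linalg.norm(np.diff(P,axis=0),axis=1))
mt=gmask(b,(234,148,254,178)); cnt=cv2.findContours(mt,0,1)[0]; r=cv2.minAreaRect(max(cnt,key=len)); print(r)
m=np.argwhere(mt)[:,::-1]; print("racked top centre",back("top",[m.mean(0)],.102))
E
```

```text
493 283
flat (array([ 0.47869145, -0.28390672,  0.64009677]), np.float64(0.3096241723490047))
flat (array([ 0.48117896, -0.2839479 ,  0.55784014]), np.float64(0.12024022590780732))
flat (array([ 0.47356839, -0.28853701,  0.63063484]), np.float64(0.1451950391464006))
214 496
stand (array([0.4235638 , 0.29542164, 3.19871343]), np.float64(0.5094997842368784))
stand (array([0.42430968, 0.29910905, 2.86086557]), np.float64(0.37504123144584933))
stand (array([0.42083448, 0.29292186, 2.17106873]), np.float64(0.2340370018975332))
[[ 0.7054  0.0931  0.117 ]
 [ 0.6546 -0.0819  0.117 ]
 [ 0.5691 -0.0579  0.117 ]
 [ 0.6177  0.1168  0.117 ]] [0.63667468 0.01752734 0.117     ]
[0.18221132 0.08878193 0.18125894]
((244.3000030517578, 163.1000213623047), (10.11928653717041, 17.708751678466797), 18.434947967529297)
racked top centre [[0.65617138 0.07491798 0.102     ]]
```

```bash
sed -i 's/m=((i\[...,1\]-i\[...,0\]>8)&(i\[...,1\]-i\[...,2\]>3))/m=((i[...,1]-i[...,0]>3)\&(i[...,1]-i[...,2]>1))/' h.py
python3 - <<'E'
from h import *
b=np.load("t0.npy");a=np.load("s0.npy")
d=(.09,.06,.03)
mt=gmask(b,(325,200,380,250)); ms=gmask(a,(205,155,245,180)); print(mt.sum(),ms.sum())
for M in(dict(top=mt,scene=ms),dict(top=mt),dict(scene=ms)):
  r=fit(M,d,.015,[.477,-.284,.62]);print("flat",r)
print([sil(n,boxpts([.4787,-.284,.62],d,.015)).sum() for n in("top","scene")])
P=back("top",[[353,207.6],[369.2,229.6],[353.2,239.2],[338,217.6]],.03)[:,:2]; print(P.round(4),P.mean(0),np.linalg.norm(np.diff(P,axis=0),axis=1))
mt=gmask(b,(160,215,188,250)); ms=gmask(a,(335,200,362,245)); print(mt.sum(),ms.sum())
d=(.06,.03,.09)
for M in(dict(top=mt,scene=ms),dict(top=mt),dict(scene=ms)): print("stand",fit(M,d,.045,[.42,.293,0.]))
print([sil(n,boxpts([.42,.293,0],d,.045)).sum() for n in("top","scene")])
P=back("top",[[168.6,225.6],[177.6,225.6],[176.6,245.6],[167.6,245.1]],.09)[:,:2]; print(P.round(4),P.mean(0),np.linalg.norm(np.diff(P,axis=0),axis=1))
for r in range(204,248,3): print(''.join('#' if x else '.' for x in ms[r,325:370]))
E
```

```text
513 292
flat (array([ 0.47900509, -0.28469633,  0.59731956]), np.float64(0.25203230642039187))
flat (array([ 0.48036275, -0.28490516,  0.58976534]), np.float64(0.08230707487673432))
flat (array([ 0.47299327, -0.28951655,  0.6223631 ]), np.float64(0.11608917539618588))
[np.float64(557.0117647058823), np.float64(330.38823529411764)]
[[ 0.5307 -0.2825]
 [ 0.4592 -0.3348]
 [ 0.427  -0.2822]
 [ 0.4968 -0.233 ]] [ 0.47842278 -0.28310083] [0.08862871 0.06166664 0.08537752]
247 498
stand (array([0.42409593, 0.29600521, 0.07723559]), np.float64(0.33568179202481113))
stand (array([ 0.42370194,  0.29768623, -0.06474459]), np.float64(0.20022227514487576))
stand (array([0.41929132, 0.29243826, 0.07604049]), np.float64(0.08394361760768565))
[np.float64(301.27450980392155), np.float64(550.5803921568627)]
[[0.4527 0.3087]
 [0.4534 0.28  ]
 [0.3904 0.28  ]
 [0.3912 0.3085]] [0.42192507 0.29430487] [0.0286926  0.06303219 0.02859413]
.............................................
.............................................
........................###########..........
..................#################..........
.................##################..........
................###################..........
................##################...........
...............###################...........
...............##################............
...............##################............
..............#################..............
...............###########...................
.............................................
.............................................
.............................................
```

```bash
cat >> h.py <<'E'
def down(yaw):  # tool z down; tool y axis horizontal at angle yaw+90deg (crate-like yaw: jaw along R(yaw) y)
    c,s=np.cos(yaw),np.sin(yaw); y=np.array([-s,c,0]); z=np.array([0,0,-1.]); return np.c_[np.cross(y,z),y,z]
def go(p,yaw=None,R=None):
    s=status.read_state(); Rm=Ro.from_rotvec(s["tcp_rot"]); best=None
    for k in((0,np.pi) if R is None else (0,)):
        Rt=Ro.from_matrix(down(yaw+k) if R is None else R); rv=(Rm.inv()*Rt).as_rotvec()
        if best is None or np.linalg.norm(rv)<np.linalg.norm(best): best=rv
    d=Rm.inv().apply(np.array(p)-s["tool_pos"])
    print("delta",d.round(4),best.round(4),"| dist",np.linalg.norm(d).round(3),"deg",np.degrees(np.linalg.norm(best)).round(1),"| t",round(s["time"],2),"F",s["wrist_force"].round(1),"w",round(s["width"],3),"q",s["q"].round(2),"p",s["tool_pos"].round(4))
E
python3 - <<'E'
from h import *
print([x for x in dir(bot) if x[0]!='_'],[x for x in dir(status) if x[0]!='_'])
s=status.read_state(); print(Ro.from_rotvec(s["tcp_rot"]).as_matrix().round(3))
print(back("top",[[205,221.5]],.09))
go([.4225,.295,.20],0.)
E
```

```text
['MotionError', 'tcp_to_grasp'] ['read_state']
[[-0.972  0.236 -0.001]
 [ 0.236  0.972 -0.002]
 [ 0.    -0.002 -1.   ]]
[[0.46829105 0.19363309 0.09      ]]
delta [-0.3408 -0.2877 -0.0044] [-0.002  -0.0003 -0.2387] | dist 0.446 deg 13.7 | t 0.1 F [-0.3 -0.3 -0.1] w 0.998 q [ 1.3   0.26  1.61 -0.    1.27 -0.04] p [0.1595 0.6551 0.1951]
```

Call:
apply_moves --pt "-0.341 -0.288 -0.004 0 0 -0.239 0" --pt "-0.341 -0.288 -0.004 0 0 -0.239 0" --pt "-0.341 -0.288 -0.004 0 0 -0.239 0" --pt "-0.341 -0.288 -0.004 0 0 -0.239 0" --pt "-0.341 -0.288 -0.004 0 0 -0.239 0" --pt "-0.341 -0.288 -0.004 0 0 -0.239 0" --pt "-0.341 -0.288 -0.004 0 0 -0.239 0" --pt "-0.341 -0.288 -0.004 0 0 -0.239 0"

```text
time: 0.77
tool_pos: [0.3567, 0.3846, 0.1989]
tcp_rot: [0.001, -3.141, 0.001]
wrist_force: [0.8, 0.1, 0.1]
width: 0.999
```

```bash
python3 -c "
from h import *
go([.4225,.295,.20],0.)"
```

```text
delta [-0.0658 -0.0897 -0.0011] [-0.0004 -0.0003  0.0006] | dist 0.111 deg 0.0 | t 0.77 F [0.8 0.1 0.1] w 0.999 q [ 0.78 -0.02  1.92 -0.    1.25 -0.8 ] p [0.3567 0.3846 0.1989]
```

Call:
apply_moves --pt "-0.066 -0.09 -0.001 0 0 0 0" --pt "-0.066 -0.09 -0.001 0 0 0 0" --pt "-0.066 -0.09 -0.001 0 0 0 0" --pt "-0.066 -0.09 0.01 0 0 0 0" --pt "-0.066 -0.09 0.01 0 0 0 0"

```text
time: 1.18
tool_pos: [0.4218, 0.2946, 0.1872]
tcp_rot: [-0.006, -3.139, 0.002]
wrist_force: [-1.0, 0.1, -0.2]
width: 1.002
```

```bash
python3 -c "
from h import *
go([.4225,.295,.058],0.)
b=shot('top','pics/t1.png'); a=shot('scene','pics/s1.png')
S=5
c1=cv2.resize(b[205:265,140:220],None,fx=S,fy=S); c2=cv2.resize(a[170:250,310:390],None,fx=5,fy=5)
m=np.zeros((400,800,3),np.uint8); m[:300,:400]=c1; m[:400,400:]=c2
cv2.imwrite('pics/m1.png',m[:,:,::-1])
print(proj('top',[status.read_state()['tool_pos']]),proj('scene',[status.read_state()['tool_pos']]))
"
```

```text
delta [-0.0011  0.0006  0.1292] [-0.0015 -0.003  -0.0035] | dist 0.129 deg 0.3 | t 1.18 F [-1.   0.1 -0.2] w 1.002 q [ 0.56 -0.03  1.95  0.    1.23 -1.01] p [0.4218 0.2946 0.1872]
[[165.20037708 232.64452691]] [[355.43679681 186.08363908]]
```

View pics/m1.png

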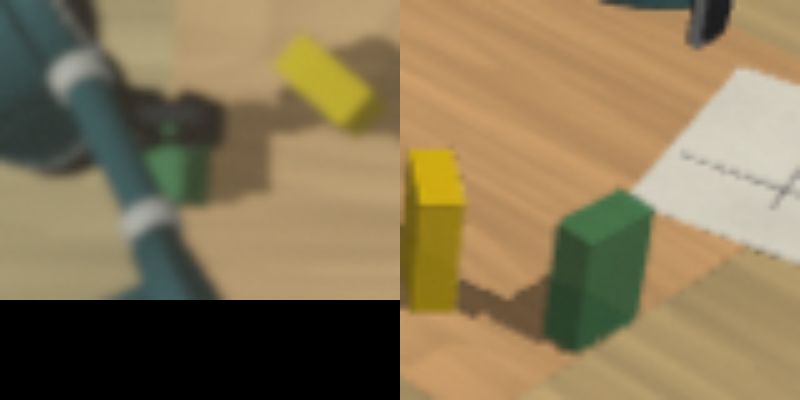

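The scene crop shows a clear way down over the slab, with one fingertip at about (370,179) and the slab's top face around (351,213). I'll descend and grip.

Call:
apply_moves --pt "-0.001 0.001 0.04 0 0 -0.003 0" --pt "-0.001 0.001 0.08 0 0 -0.003 0" --pt "-0.001 0.001 0.11 0 0 -0.003 0" --pt "-0.001 0.001 0.12 0 0 -0.003 0" --pt "-0.001 0.001 0.129 0 0 -0.003 0" --pt "-0.001 0.001 0.129 0 0 -0.003 0.3" --pt "-0.001 0.001 0.129 0 0 -0.003 0.5" --pt "-0.001 0.001 0.129 0 0 -0.003 0.55" --squeeze 40

```text
time: 1.95
tool_pos: [0.4249, 0.2991, 0.0625]
tcp_rot: [-0.006, 3.138, 0.003]
wrist_force: [-0.9, 0.6, 0.3]
width: 0.601
```

```bash
python3 -c "
from h import *
go([.4225,.295,.058],0.)"
```

```text
delta [ 0.0024 -0.0041  0.0045] [0.0021 0.0033 0.0038] | dist 0.007 deg 0.3 | t 1.95 F [-0.9  0.6  0.3] w 0.601 q [ 0.57  0.09  2.07  0.    0.98 -1.01] p [0.4249 0.2991 0.0625]
```

Call:
apply_moves --pt "0 0 0 0 0 0 0.6" --pt "0 0 0 0 0 0 0.7" --pt "0 0 0 0 0 0 0.8" --pt "0 0 0 0 0 0 1" --pt "0 0 0 0 0 0 1" --pt "0 0 0 0 0 0 1"

```text
time: 2.45
tool_pos: [0.4233, 0.2976, 0.0604]
tcp_rot: [-0.005, 3.141, 0.0]
wrist_force: [-0.2, 0.2, 0.9]
width: -0.0
```

```bash
python3 -c "
from h import *
go([.4225,.295,.058],0.)"
```

```text
delta [ 0.0008 -0.0026  0.0024] [0.0001 0.0001 0.003 ] | dist 0.004 deg 0.2 | t 2.45 F [-0.2  0.2  0.9] w -0.0 q [ 0.56  0.1   2.07  0.    0.98 -1.01] p [0.4233 0.2976 0.0604]
```

The jaws shut on nothing, so I'll look.

```bash
python3 -c "
from h import *
b=shot('top','pics/t2.png'); a=shot('scene','pics/s2.png')
c1=cv2.resize(b[205:285,130:210],None,fx=5,fy=5); c2=cv2.resize(a[170:250,310:390],None,fx=5,fy=5)
cv2.imwrite('pics/m2.png',np.hstack([c1,c2])[:,:,::-1])
p=status.read_state()['tool_pos'];print(proj('top',[p]),proj('scene',[p]))
"
```

```text
[[173.45816442 235.8700031 ]] [[350.29327648 220.87248942]]
```

View pics/m2.png

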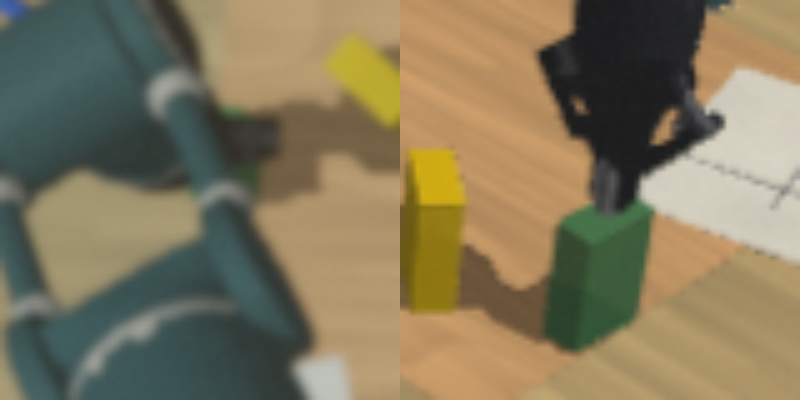

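```bash
python3 -c "
from h import *
for z in (.06,.07,.08,.09,.1): print(z,proj('scene',[[.4233,.2976,z]]),proj('top',[[.4233,.2976,z]]))
for s in(-1,1):
  for z in (.187,.2,.22,.235): print('open',s,z,proj('scene',[[.4218,.2946+s*.048,z]]))
a=cv2.imread('pics/s2.png')[:,:,::-1]
for v in range(200,218): print(v,[tuple(int(k) for k in a[v,u]) for u in range(346,358)])
"
```

```text
0.06 [[350.26953903 220.95062688]] [[173.46553545 235.84262692]]
0.07 [[350.64459648 218.39325148]] [[172.84571628 235.55996994]]
0.08 [[351.0221769  215.81458287]] [[172.21807256 235.27371325]]
0.09 [[351.40229726 213.21440427]] [[171.5824559  234.98378797]]
0.1 [[351.78497445 210.59249694]] [[170.93871415 234.69012344]]
open -1 0.187 [[342.30353078 179.75393483]]
open -1 0.2 [[342.75102731 176.10122175]]
open -1 0.22 [[343.44684774 170.40482446]]
open -1 0.235 [[343.9746181  166.07046759]]
open 1 0.187 [[367.73024876 193.01096373]]
open 1 0.2 [[368.34462804 189.26794759]]
open 1 0.22 [[369.30055103 183.42628312]]
open 1 0.235 [[370.02610076 178.97778472]]
200 [(185, 144, 96), (154, 121, 83), (91, 74, 55), (29, 30, 31), (29, 29, 30), (30, 30, 31), (30, 31, 31), (32, 30, 32), (29, 31, 30), (29, 28, 29), (29, 30, 31), (30, 29, 32)]
201 [(192, 149, 100), (186, 144, 97), (130, 102, 70), (36, 36, 37), (41, 41, 41), (37, 37, 38), (30, 29, 31), (32, 32, 33), (29, 30, 30), (31, 32, 31), (29, 29, 30), (29, 30, 31)]
202 [(201, 155, 105), (191, 147, 100), (131, 102, 71), (53, 52, 53), (68, 68,
[... 2105 characters left out ...]
114, 72), (71, 115, 73), (72, 115, 73), (72, 114, 73), (73, 116, 73), (73, 115, 74), (72, 115, 73), (73, 116, 74), (71, 111, 72), (68, 104, 67), (60, 93, 59)]
215 [(73, 115, 74), (71, 114, 72), (72, 115, 73), (72, 114, 72), (71, 114, 72), (71, 115, 72), (73, 116, 74), (70, 112, 71), (70, 110, 70), (65, 99, 64), (62, 92, 59), (61, 93, 60)]
216 [(71, 114, 72), (72, 115, 74), (72, 114, 72), (72, 115, 73), (73, 116, 74), (70, 111, 71), (70, 112, 71), (65, 100, 64), (64, 93, 61), (61, 93, 59), (62, 94, 59), (63, 93, 60)]
217 [(66, 102, 66), (71, 112, 72), (72, 115, 73), (72, 112, 71), (70, 111, 70), (66, 101, 65), (62, 92, 59), (60, 92, 57), (63, 93, 60), (61, 92, 58), (62, 93, 59), (62, 92, 59)]
```

The tip lies in the scene image at (351.5,212.7), right over the slab top's centre. That puts it about 33 mm higher than the reported z, and it also drew in front of the slab. The open fingertip in the earlier picture gives the same offset. Laterally it agrees. I'll reopen and go 34 mm lower, watching the force.

Call:
apply_moves --pt "0 0 -0.02 0 0 0 0" --pt "0 0 -0.02 0 0 0 0" --pt "0 0 -0.02 0 0 0 0" --pt "0 0 -0.02 0 0 0 0" --pt "0 0 -0.02 0 0 0 0" --pt "0 0 -0.02 0 0 0 0" --pt "0 0 -0.01 0 0 0 0" --pt "0 0 0 0 0 0 0"

```text
time: 3.22
tool_pos: [0.4236, 0.2979, 0.0597]
tcp_rot: [-0.005, 3.141, 0.001]
wrist_force: [-0.1, 0.5, -0.8]
width: 0.999
```

Call:
apply_moves --pt "0 0 0.01 0 0 0 0" --pt "0 0 0.02 0 0 0 0" --pt "0 0 0.028 0 0 0 0" --pt "0 0 0.034 0 0 0 0" --pt "0 0 0.034 0 0 0 0"

```text
time: 3.63
tool_pos: [0.4218, 0.2967, 0.0241]
tcp_rot: [0.005, -3.138, 0.003]
wrist_force: [-0.4, -0.1, -0.1]
width: 1.005
```

```bash
python3 -c "
from h import *
go([.4225,.295,.024],0.)
a=shot('scene','pics/s3.png')
p=status.read_state()['tool_pos']
for v in range(195,250): print(v,''.join('#' if max(a[v,u])<60 and max(a[v,u].astype(int))-min(a[v,u].astype(int))<10 else 'g' if int(a[v,u][1])-int(a[v,u][0])>5 else '.' for u in range(325,380)))
"
```

```text
delta [-0.0007 -0.0017  0.0001] [-0.0019 -0.0031  0.0031] | dist 0.002 deg 0.3 | t 3.63 F [-0.4 -0.1 -0.1] w 1.005 q [ 0.56  0.14  2.1   0.    0.91 -1.01] p [0.4218 0.2967 0.0241]
195 ........#######...########################.............
196 .........###############################...............
197 ...........#########..###################........#.....
198 ............######.....####################......##....
199 ............#####......#######################....#....
200 .............#####......#######################..##....
201 .............#####........######################.##....
202 ...............###..........########...#########.##....
203 ..............####...........######....#########.##....
204 ..............####..............###....############....
205 ..............####...............##....############....
206 ............#.####...............#################.....
207 ..............####...............######.##########.....
208 ..............###...........gg....####...#########.....
209 ..............###.........gggggggg.####..#########.....
210 ..............#.
[... 1679 characters left out ...]
..ggggggg...............................
239 ..................ggggg................................
240 .......................................................
241 .......................................................
242 .......................................................
243 .......................................................
244 .......................................................
245 .......................................................
246 .......................................................
247 .......................................................
248 .......................................................
249 .......................................................
```

The fingers now straddle the slab, with the near finger at about (365,222). I'll close.

Call:
apply_moves --pt "0 0 0 0 0 0 0.3" --pt "0 0 0 0 0 0 0.4" --pt "0 0 0 0 0 0 0.5" --pt "0 0 0 0 0 0 0.6" --pt "0 0 0 0 0 0 0.7" --pt "0 0 0 0 0 0 1" --pt "0 0 0 0 0 0 1" --pt "0 0 0 0 0 0 1"

```text
time: 4.35
tool_pos: [0.4237, 0.2975, 0.0269]
tcp_rot: [-0.005, 3.141, -0.0]
wrist_force: [-0.4, -3.2, 5.8]
width: 0.35
```

```bash
python3 -c "
from h import *
go([.4225,.295,.024],0.)"
```

```text
delta [ 0.0012 -0.0025  0.0029] [-0.0002  0.0007  0.0034] | dist 0.004 deg 0.2 | t 4.35 F [-0.4 -3.2  5.8] w 0.35 q [ 0.56  0.14  2.09 -0.    0.91 -1.01] p [0.4237 0.2975 0.0269]
```

Call:
apply_moves --pt "0 0 -0.01 0 0 0 1" --pt "0 0 -0.03 0 0 0 1" --pt "0 0 -0.06 0 0 0 1" --pt "0 0 -0.09 0 0 0 1" --pt "0 0 -0.12 0 0 0 1" --pt "0 0 -0.15 0 0 0 1" --pt "0 0 -0.15 0 0 0 1" --pt "0 0 -0.15 0 0 0 1"

```text
time: 5.02
tool_pos: [0.4244, 0.2987, 0.1783]
tcp_rot: [-0.005, 3.138, 0.005]
wrist_force: [0.1, -0.6, -3.6]
width: 0.351
```

```bash
python3 -c "
from h import *
go([.6367,.0175,.178],-.277)
a=shot('scene','pics/s4.png'); b=shot('top','pics/t4.png')
ms=gmask(a,(325,130,385,230)); d=(.06,.03,.09)
for zc in (.17,.185,.2,.215): print(zc,fit(dict(scene=ms),d,zc,[.4233,.2976,0]),ms.sum())
"
```

```text
delta [-0.2114 -0.2819  0.0003] [0.0034 0.0033 0.2802] | dist 0.352 deg 16.1 | t 5.02 F [ 0.1 -0.6 -3.6] w 0.351 q [ 0.57 -0.02  1.96  0.    1.2  -1.01] p [0.4244 0.2987 0.1783]
0.17 (array([0.38468105, 0.27120461, 0.07738053]), np.float64(0.28654398468248055)) 553
0.185 (array([0.40437248, 0.2840593 , 0.13674054]), np.float64(0.2979541183562032)) 553
0.2 (array([0.42263069, 0.29690448, 0.11038947]), np.float64(0.3055703293975818)) 553
0.215 (array([0.44286407, 0.31066096, 0.1477505 ]), np.float64(0.32883026628372863)) 553
```

Call:
apply_moves --pt "-0.02 -0.026 0 0 0 0.04 1" --pt "-0.045 -0.06 0 0 0 0.1 1" --pt "-0.07 -0.093 0 0 0 0.15 1" --pt "-0.095 -0.127 0 0 0 0.2 1" --pt "-0.12 -0.16 0 0 0 0.25 1" --pt "-0.145 -0.193 0 0 0 0.28 1" --pt "-0.17 -0.227 0 0 0 0.28 1" --pt "-0.19 -0.253 0 0 0 0.28 1"

```text
time: 5.78
tool_pos: [0.6133, 0.0424, 0.1727]
tcp_rot: [-0.435, -3.106, 0.002]
wrist_force: [-0.4, 1.3, -2.0]
width: 0.344
```

```bash
python3 -c "
from h import *
go([.6367,.0175,.178],-.277)"
```

```text
delta [-0.0293 -0.0176 -0.0055] [-0.0021 -0.0047 -0.001 ] | dist 0.035 deg 0.3 | t 5.78 F [-0.4  1.3 -2. ] w 0.344 q [ 0.03  0.17  1.76 -0.    1.22 -1.26] p [0.6133 0.0424 0.1727]
```

Call:
apply_moves --pt "-0.015 -0.009 -0.002 0 0 0 1" --pt "-0.029 -0.018 -0.005 0 0 0 1" --pt "-0.029 -0.018 -0.005 0 0 0 1" --pt "-0.029 -0.018 -0.005 0 0 0 1" --pt "-0.029 -0.018 -0.005 0 0 0 1"

```text
time: 6.2
tool_pos: [0.6351, 0.0205, 0.1787]
tcp_rot: [-0.433, -3.107, -0.0]
wrist_force: [0.3, 0.1, -2.7]
width: 0.345
```

```bash
python3 -c "
from h import *
go([.6367,.0175,.178],-.277)
a=shot('scene','pics/s5.png'); b=shot('top','pics/t5.png')
c1=cv2.resize(b[140:200,225:305],None,fx=5,fy=5); c2=cv2.resize(a[150:245,205:285],None,fx=5,fy=5)
m=np.zeros((475,800,3),np.uint8); m[:300,:400]=c1; m[:,400:]=c2
cv2.imwrite('pics/m5.png',m[:,:,::-1])
for nm,xy in dict(slot1=(0,0),).items():
  C=np.array([.6367,.0175]); 
  def cp(x,y,z): R=Ro.from_euler('z',-.277).as_matrix()[:2,:2]; return list(R@[x,y]+C)+[z]
  P=[cp(sx*.034,sy*.093,.117) for sx in(-1,1) for sy in(-1,1)]
  print(proj('scene',P).round(1).tolist()); print(proj('scene',[cp(0,s,.047) for s in(-.043,-.019,.019,.043)]).round(1).tolist())
"
```

```text
delta [-0.0024 -0.0025  0.0007] [-0.0007 -0.0047  0.0001] | dist 0.004 deg 0.3 | t 6.2 F [ 0.3  0.1 -2.7] w 0.345 q [-0.01  0.2   1.71  0.    1.23 -1.3 ] p [0.6351 0.0205 0.1787]
[[238.6, 176.8], [262.5, 205.9], [219.7, 181.4], [241.9, 211.5]]
[[235.6, 204.1], [238.4, 207.9], [243.0, 214.1], [246.0, 218.2]]
```

View pics/m5.png

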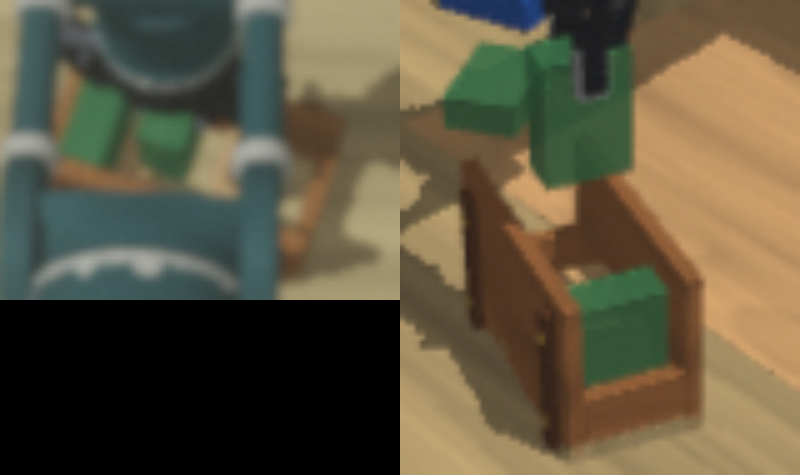

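In the scene view, the crate's inner rim corners at the +y end, about (241.5,211.6) and (262.2,206), match my prediction to about 0.5 px. The held slab hangs upright over slot1, with its lower edge running from (234.3,187.4) to (251.3,184). I'll compare that with the prediction.

```bash
python3 -c "
from h import *
a=cv2.imread('pics/s5.png')[:,:,::-1]
def cp(x,y,z,C): R=Ro.from_euler('z',-.277).as_matrix()[:2,:2]; return list(R@[x,y]+np.array(C))+[z]
for C in([.6351,.0205],[.6367,.0175]):
  for zb in(.145,.151): print(C,zb,proj('scene',[cp(.03,.015,zb,C),cp(-.03,.015,zb,C),cp(.03,-.015,zb,C)]).round(1).tolist())
d=proj('scene',[cp(.001,0,.15,C)])-proj('scene',[cp(0,0,.15,C)]); e=proj('scene',[cp(.0,0.001,.15,C)])-proj('scene',[cp(0,0,.15,C)]); print('px/mm x,y',d,e)
"
```

```text
[0.6351, 0.0205] 0.145 [[233.9, 190.5], [251.7, 186.0], [230.3, 185.8]]
[0.6351, 0.0205] 0.151 [[233.9, 188.9], [251.6, 184.4], [230.2, 184.2]]
[0.6367, 0.0175] 0.145 [[232.9, 190.3], [250.7, 185.8], [229.3, 185.6]]
[0.6367, 0.0175] 0.151 [[232.9, 188.7], [250.6, 184.2], [229.2, 183.9]]
px/mm x,y [[-0.29405986  0.0732632 ]] [[0.12530005 0.15591828]]
```

Call:
apply_moves --pt "-0.002 -0.0025 0 0 0 0 1" --pt "-0.002 -0.0025 0.015 0 0 0 1" --pt "-0.002 -0.0025 0.035 0 0 0 1" --pt "-0.002 -0.0025 0.055 0 0 0 1" --pt "-0.002 -0.0025 0.075 0 0 0 1" --pt "-0.002 -0.0025 0.088 0 0 0 1" --pt "-0.002 -0.0025 0.09 0 0 0 1" --pt "-0.002 -0.0025 0.09 0 0 0 1"

```text
time: 6.97
tool_pos: [0.6371, 0.0174, 0.0902]
tcp_rot: [-0.432, -3.109, 0.001]
wrist_force: [0.4, -0.5, -3.3]
width: 0.344
```

```bash
python3 -c "
from h import *
go([.6367,.0175,.178],-.277)
a=shot('scene','pics/s6.png'); b=shot('top','pics/t6.png')
c1=cv2.resize(b[150:190,235:290],None,fx=7,fy=7); c2=cv2.resize(a[165:245,215:270],None,fx=7,fy=7)
m=np.zeros((560,770,3),np.uint8); m[:280,:385]=c1; m[:,385:]=c2
cv2.imwrite('pics/m6.png',m[:,:,::-1])"
```

```text
delta [ 0.0007 -0.0001 -0.0878] [-0.0007 -0.0024  0.0008] | dist 0.088 deg 0.1 | t 6.97 F [ 0.4 -0.5 -3.3] w 0.344 q [-0.01  0.28  1.79 -0.    1.08 -1.31] p [0.6371 0.0174 0.0902]
```

View pics/m6.png

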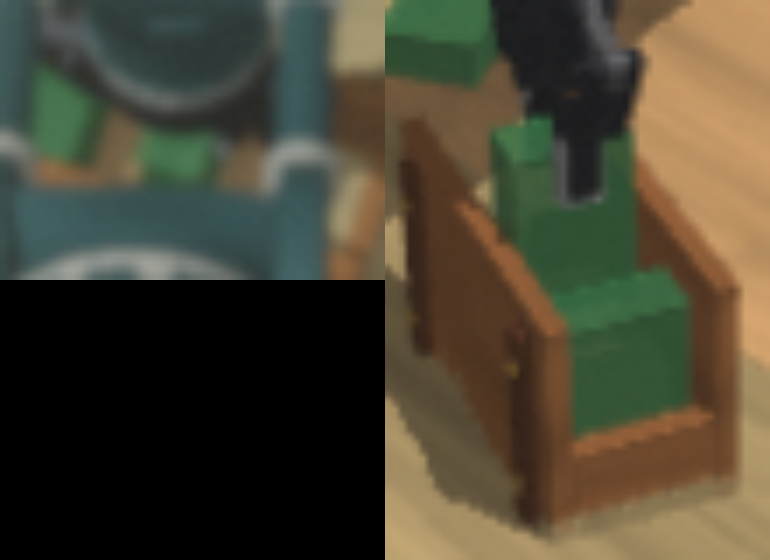

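The slab is between the side walls, level with the row, and there is no contact force. I'll keep lowering slowly.

Call:
apply_moves --pt "0.0005 0 0.008 0 0 0 1" --pt "0.0005 0 0.016 0 0 0 1" --pt "0.0005 0 0.022 0 0 0 1" --pt "0.0005 0 0.028 0 0 0 1" --pt "0.0005 0 0.03 0 0 0 1"

```text
time: 7.48
tool_pos: [0.6366, 0.0172, 0.0596]
tcp_rot: [-0.433, -3.109, 0.0]
wrist_force: [0.3, -0.4, -3.6]
width: 0.343
```

```bash
python3 -c "
from h import *
go([.6367,.0175,.035],-.277)"
```

```text
delta [-0.0001  0.0003  0.0246] [-0.0006 -0.0023  0.0001] | dist 0.025 deg 0.1 | t 7.48 F [ 0.3 -0.4 -3.6] w 0.343 q [-0.01  0.31  1.81 -0.    1.02 -1.31] p [0.6366 0.0172 0.0596]
```

Call:
apply_moves --pt "0 0 0.006 0 0 0 1" --pt "0 0 0.012 0 0 0 1" --pt "0 0 0.016 0 0 0 1" --pt "0 0 0.018 0 0 0 1" --pt "0 0 0.0195 0 0 0 1" --pt "0 0 0.0205 0 0 0 1" --pt "0 0 0.0205 0 0 0 1"

```text
time: 8.07
tool_pos: [0.6378, 0.0172, 0.0407]
tcp_rot: [-0.433, -3.112, -0.0]
wrist_force: [0.0, 0.5, -2.7]
width: 0.342
```

Call:
apply_moves --pt "0 0 0.0015 0 0 0 1" --pt "0 0 0.0025 0 0 0 1" --pt "0 0 0.003 0 0 0 1"

```text
time: 8.32
tool_pos: [0.6383, 0.0172, 0.0391]
tcp_rot: [0.433, 3.111, 0.0]
wrist_force: [-3.2, -0.8, 7.8]
width: 0.347
```

The slab is on the floor at the expected height (tool z 0.039). I'll open partly, then rise.

Call:
apply_moves --pt "0 0 0 0 0 0 0.6" --pt "0 0 0 0 0 0 0.55" --pt "0 0 0 0 0 0 0.5" --pt "0 0 0 0 0 0 0.5" --pt "0 0 -0.01 0 0 0 0.5" --pt "0 0 -0.03 0 0 0 0.5" --pt "0 0 -0.06 0 0 0 0.5" --pt "0 0 -0.1 0 0 0 0.5"

```text
time: 8.98
tool_pos: [0.635, 0.0172, 0.1359]
tcp_rot: [-0.432, -3.105, 0.001]
wrist_force: [1.0, 0.4, -0.2]
width: 0.5
```

Call:
apply_moves --pt "0 0 -0.04 0 0 0 0" --pt "0 0 -0.08 0 0 0 0" --pt "0 0 -0.1 0 0 0 0" --pt "0 0 -0.1 0 0 0 0"

```text
time: 9.32
tool_pos: [0.642, 0.0172, 0.247]
tcp_rot: [0.431, 3.098, 0.003]
wrist_force: [0.9, 0.4, 1.3]
width: 1.0
```

```bash
python3 -c "
from h import *
go([.479,-.284,.20],.6)
go([.479,-.284,.20],.6+np.pi/2)
a=shot('scene','pics/s7.png')
def cp(x,y,z,C=(.6367,.0175)): R=Ro.from_euler('z',-.277).as_matrix()[:2,:2]; return list(R@[x,y]+np.array(C))+[z]
ms=gmask(a,(225,190,265,235))
for v in range(190,232): print(v,''.join('g' if x else '.' for x in ms[v,215:275]))
print('s1 top',proj('scene',[cp(x,y,.102) for x in(-.03,.03) for y in(-.015,.015)]).round(1).tolist())
print('s0 top',proj('scene',[cp(x,y+.062,.102) for x in(-.03,.03) for y in(-.015,.015)]).round(1).tolist())"
```

```text
delta [ 0.0751 -0.3344  0.0448] [-0.0025  0.0141 -0.8767] | dist 0.346 deg 50.2 | t 9.32 F [0.9 0.4 1.3] w 1.0 q [-0.01  0.17  1.63 -0.    1.33 -1.31] p [0.642  0.0172 0.247 ]
delta [ 0.0751 -0.3344  0.0448] [0.0081 0.0116 0.6941] | dist 0.346 deg 39.8 | t 9.32 F [0.9 0.4 1.3] w 1.0 q [-0.01  0.17  1.63 -0.    1.33 -1.31] p [0.642  0.0172 0.247 ]
190 ............................................................
191 ............................................................
192 ............................................................
193 .............................gggg...........................
194 .........................ggggggggg..........................
195 .....................gggggggggggggg.........................
196 .................gggggggggggggggggg.........................
197 .................gggggggggggggggggg.........................
198 .................ggggggggggggggggggg........................
199 ..................gggggggggggggggggg........................
200 ...................ggggggggggggggggg........................
201 ....................gggggggggggg
[... 1422 characters left out ...]
...gggggggggggggg...................
224 ...........................gggggggggg.......................
225 ...........................ggggggg..........................
226 ...........................ggg..............................
227 ............................................................
228 ............................................................
229 ............................................................
230 ............................................................
231 ............................................................
s1 top [[247.0, 192.4], [250.8, 197.2], [229.8, 196.9], [233.4, 201.7]]
s0 top [[255.0, 202.4], [259.1, 207.4], [237.3, 207.1], [241.2, 212.3]]
```

Slab 1 stands fully down in slot1; its top corners match the prediction. Now the flat slab, using the half-turned grasp yaw so that joint 6 stays in range.

```bash
python3 -c "
from h import *
go([.494,-.274,.20],R=down(.615-np.pi))"
```

```text
delta [ 0.0616 -0.3202  0.042 ] [1.0800e-02 1.9000e-03 2.2498e+00] | dist 0.329 deg 128.9 | t 9.37 F [ 0.1 -0.3 -0. ] w 0.999 q [-0.01  0.17  1.63  0.    1.33 -1.31] p [0.6403 0.0172 0.2433]
```

Call:
apply_moves --pt "0.008 -0.04 0.005 0 0 0.12 0" --pt "0.016 -0.08 0.01 0 0 0.24 0" --pt "0.023 -0.12 0.015 0 0 0.36 0" --pt "0.031 -0.16 0.02 0 0 0.48 0" --pt "0.039 -0.2 0.025 0 0 0.6 0" --pt "0.046 -0.24 0.03 0 0 0.72 0" --pt "0.054 -0.28 0.035 0 0 0.84 0" --pt "0.062 -0.32 0.042 0 0 0.96 0"

```text
time: 10.03
tool_pos: [0.4886, -0.2746, 0.1941]
tcp_rot: [-1.827, -2.553, 0.0]
wrist_force: [1.5, 0.3, 0.3]
width: 0.997
```

Call:
apply_moves --pt "0 0 0 0 0 0.12 0" --pt "0 0 0 0 0 0.24 0" --pt "0 0 0 0 0 0.36 0" --pt "0 0 0 0 0 0.48 0" --pt "0 0 0 0 0 0.6 0" --pt "0 0 0 0 0 0.72 0" --pt "0 0 0 0 0 0.84 0" --pt "0 0 0 0 0 0.96 0"

```text
time: 10.7
tool_pos: [0.4894, -0.2729, 0.1937]
tcp_rot: [-2.799, -1.42, 0.003]
wrist_force: [-0.1, -0.5, -0.5]
width: 0.999
```

```bash
python3 -c "
from h import *
go([.494,-.274,.10],R=down(.615-np.pi))"
```

```text
delta [0.0019 0.0047 0.0937] [-0.0035  0.0008  0.3238] | dist 0.094 deg 18.6 | t 10.7 F [-0.1 -0.5 -0.5] w 0.999 q [-0.55  0.05  1.85  0.    1.24  0.08] p [ 0.4894 -0.2729  0.1937]
```

Call:
apply_moves --pt "0.002 0.0045 0 0 0 0.12 0" --pt "0.002 0.0045 0 0 0 0.24 0" --pt "0.002 0.0045 0.03 0 0 0.323 0" --pt "0.002 0.0045 0.07 0 0 0.323 0" --pt "0.002 0.0045 0.11 0 0 0.323 0" --pt "0.002 0.0045 0.14 0 0 0.323 0" --pt "0.002 0.0045 0.16 0 0 0.323 0" --pt "0.002 0.0045 0.16 0 0 0.323 0"

```text
time: 11.37
tool_pos: [0.4894, -0.271, 0.0284]
tcp_rot: [-2.981, -0.958, 0.014]
wrist_force: [-1.4, 0.2, -0.7]
width: 1.002
```

```bash
python3 -c "
from h import *
go([.494,-.274,-.037],R=down(.615-np.pi))
a=shot('scene','pics/s8.png'); b=shot('top','pics/t8.png')
c1=cv2.resize(b[190:260,320:390],None,fx=5.7,fy=5.7); c2=cv2.resize(a[130:200,190:260],None,fx=5.7,fy=5.7)
cv2.imwrite('pics/m8.png',np.hstack([c1,c2])[:,:,::-1])
p=status.read_state()['tool_pos']; y=Ro.from_rotvec(status.read_state()['tcp_rot']).as_matrix()[:,1]
for s in(-1,0,1): print(proj('scene',[p+[0,0,.044]+s*.0425*y]))"
```

```text
delta [0.0023 0.006  0.0653] [-0.0128  0.0055  0.0067] | dist 0.066 deg 0.9 | t 11.37 F [-1.4  0.2 -0.7] w 1.002 q [-0.55  0.22  1.99 -0.    0.94  0.4 ] p [ 0.4894 -0.271   0.0284]
[[232.25508497 157.18212121]]
[[221.56197259 155.97953469]]
[[210.98531255 154.79369578]]
```

View pics/m8.png

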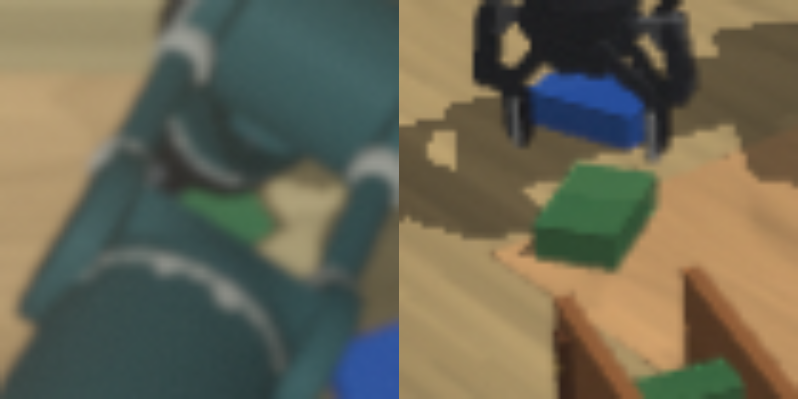

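The scene crop shows both fingertips at (211,154.6) and (234.5,157), where predicted, and the slab's top centre at about (224,164.7). I'll back-project that centre to cross-check before the final descent.

```bash
python3 -c "
from h import *
P=back('scene',np.array([[221,158.6],[235.1,160.2],[227.5,172.1],[214.2,169.5]])-.4,.03)[:,:2]; print(P.round(4),P.mean(0)); e=[P[0]-P[3],P[1]-P[2],P[0]-P[1],P[3]-P[2]]
print([(round(np.linalg.norm(v),4),round(np.arctan2(v[1],v[0]),3)) for v in e])"
```

```text
[[ 0.4571 -0.3326]
 [ 0.4226 -0.2852]
 [ 0.5016 -0.232 ]
 [ 0.5283 -0.2811]] [ 0.47741363 -0.28271779]
[(np.float64(0.0879), np.float64(-2.515)), (np.float64(0.0952), np.float64(-2.549)), (np.float64(0.0586), np.float64(-0.942)), (np.float64(0.0559), np.float64(-1.072))]
```

Call:
apply_moves --pt "0.002 0.005 0.01 -0.013 0.005 0.006 0" --pt "0.002 0.005 0.03 -0.013 0.005 0.006 0" --pt "0.002 0.005 0.045 -0.013 0.005 0.006 0" --pt "0.002 0.005 0.056 -0.013 0.005 0.006 0" --pt "0.002 0.005 0.062 -0.013 0.005 0.006 0" --pt "0.002 0.005 0.065 -0.013 0.005 0.006 0" --pt "0.002 0.005 0.065 -0.013 0.005 0.006 0"

```text
time: 12.05
tool_pos: [0.5003, -0.2778, -0.0289]
tcp_rot: [2.983, 0.949, 0.014]
wrist_force: [-0.5, 0.3, -0.4]
width: 1.0
```

```bash
python3 -c "
from h import *
go([.493,-.273,-.037],R=down(.615-np.pi))"
```

```text
delta [-0.0033 -0.0082  0.008 ] [ 0.0134 -0.0052  0.0008] | dist 0.012 deg 0.8 | t 12.05 F [-0.5  0.3 -0.4] w 1.0 q [-0.55  0.3   2.02 -0.    0.81  0.41] p [ 0.5003 -0.2778 -0.0289]
```

```bash
python3 -c "
from h import *
for i in range(5):
  vision.read_camera('scene'); s=status.read_state(); print(s['tool_pos'].round(4),s['tcp_rot'].round(3),s['joint_vel'].round(3))
go([.493,-.273,-.037],R=down(.615-np.pi))"
```

```text
[ 0.5007 -0.2779 -0.0285] [2.983 0.949 0.015] [ 0.001 -0.009 -0.007  0.    -0.001 -0.   ]
[ 0.5009 -0.2781 -0.0282] [2.982 0.948 0.015] [ 0.001 -0.004 -0.004  0.001 -0.001  0.002]
[ 0.501  -0.2781 -0.0282] [2.982 0.948 0.016] [-0.001 -0.002  0.002  0.001 -0.    -0.001]
[ 0.5009 -0.2781 -0.0282] [2.982 0.948 0.016] [-0.     0.     0.002 -0.    -0.003  0.001]
[ 0.5008 -0.2781 -0.0283] [2.982 0.948 0.015] [ 0.     0.002  0.002  0.002 -0.     0.001]
delta [-0.0035 -0.0088  0.0086] [ 0.0146 -0.0057  0.0008] | dist 0.013 deg 0.9 | t 12.3 F [-0.1  0.4  0.4] w 0.999 q [-0.55  0.3   2.02 -0.    0.81  0.41] p [ 0.5008 -0.2781 -0.0283]
```

Call:
apply_moves --pt "-0.0035 -0.009 0.003 0.0146 -0.0057 0 0" --pt "-0.0035 -0.009 0.006 0.0146 -0.0057 0 0" --pt "-0.0035 -0.009 0.0086 0.0146 -0.0057 0 0" --pt "-0.0035 -0.009 0.0086 0.0146 -0.0057 0 0" --pt "-0.0035 -0.009 0.0086 0.0146 -0.0057 0 0.1" --pt "-0.0035 -0.009 0.0086 0.0146 -0.0057 0 0.2"

```text
time: 12.8
tool_pos: [0.4921, -0.2723, -0.0381]
tcp_rot: [-2.993, -0.952, 0.002]
wrist_force: [-0.2, -0.0, 0.7]
width: 0.803
```

Call:
apply_moves --pt "0 0 0 0 0 0 0.25" --pt "0 0 0 0 0 0 0.35" --pt "0 0 0 0 0 0 0.6" --pt "0 0 0 0 0 0 1" --pt "0 0 0 0 0 0 1" --squeeze 50

```text
time: 13.22
tool_pos: [0.4932, -0.2732, -0.0371]
tcp_rot: [2.993, 0.952, 0.001]
wrist_force: [0.9, -2.1, 3.9]
width: 0.693
```

```bash
python3 -c "
from h import *
go([.493,-.273,-.037],R=down(.615-np.pi))"
```

```text
delta [-0.0001 -0.0003 -0.0001] [ 0.0008 -0.0001  0.0009] | dist 0.0 deg 0.1 | t 13.22 F [ 0.9 -2.1  3.9] w 0.693 q [-0.55  0.31  2.03 -0.    0.8   0.41] p [ 0.4932 -0.2732 -0.0371]
```

The slab is gripped (width 0.69, about 59 mm). I'll lift.

Call:
apply_moves --pt "0 0 -0.015 0 0 0 1" --pt "0 0 -0.045 0 0 0 1" --pt "0 0 -0.08 0 0 0 1" --pt "0 0 -0.115 0 0 0 1" --pt "0 0 -0.15 0 0 0 1" --pt "0 0 -0.18 0 0 0 1" --pt "0 0 -0.2 0 0 0 1" --pt "0 0 -0.2 0 0 0 1"

```text
time: 13.88
tool_pos: [0.4944, -0.2735, 0.1662]
tcp_rot: [2.991, 0.951, 0.005]
wrist_force: [1.3, -0.7, -4.5]
width: 0.697
```

```bash
python3 -c "
from h import *
vision.read_camera('scene');vision.read_camera('scene')
go([.45,.03,.17],R=down(np.pi/2-np.pi))"
```

```text
delta [ 0.1404 -0.2704 -0.0086] [-3.70e-03 -6.00e-04 -9.55e-01] | dist 0.305 deg 54.7 | t 13.98 F [ 0.4  0.8 -6.7] w 0.69 q [-0.55  0.08  1.89  0.    1.18  0.41] p [ 0.4915 -0.2718  0.1607]
```

Call:
apply_moves --pt "0.015 -0.028 -0.001 0 0 -0.1 1" --pt "0.033 -0.063 -0.002 0 0 -0.22 1" --pt "0.051 -0.099 -0.003 0 0 -0.34 1" --pt "0.07 -0.135 -0.004 0 0 -0.46 1" --pt "0.088 -0.17 -0.005 0 0 -0.58 1" --pt "0.106 -0.205 -0.006 0 0 -0.7 1" --pt "0.124 -0.239 -0.008 0 0 -0.82 1" --pt "0.14 -0.27 -0.009 0 0 -0.94 1"

```text
time: 14.65
tool_pos: [0.4469, 0.0309, 0.1674]
tcp_rot: [-2.226, -2.206, 0.008]
wrist_force: [0.4, 1.1, -4.5]
width: 0.694
```

Call:
apply_moves --pt "0 0 0 0 0 0 1" --pt "0 0 0 0 0 0 1" --pt "0 0 0 0 0 0 1"

```text
time: 14.9
tool_pos: [0.4486, 0.0288, 0.1685]
tcp_rot: [-2.234, -2.202, 0.007]
wrist_force: [0.0, 0.5, -5.9]
width: 0.694
```

```bash
python3 -c "
from h import *
s=status.read_state();print(Ro.from_rotvec(s['tcp_rot']).as_matrix().round(3))
go([.45,.03,.17],R=down(np.pi/2-np.pi))"
```

```text
[[ 0.015  1.    -0.007]
 [ 1.    -0.015  0.   ]
 [ 0.    -0.007 -1.   ]]
delta [ 0.0012  0.0014 -0.0016] [-0.0069 -0.0003 -0.0146] | dist 0.002 deg 0.9 | t 14.9 F [ 0.   0.5 -5.9] w 0.694 q [ 0.01 -0.15  2.09  0.    1.21  0.02] p [0.4486 0.0288 0.1685]
```

Call:
apply_moves --pt "0 0 0 0 0.06 0 1" --pt "0 0 0 0 0.15 0 1" --pt "0 0 0 0 0.25 0 1" --pt "0 0 0 0 0.35 0 1" --pt "0 0 0 0 0.45 0 1" --pt "0 0 0 0 0.52 0 1" --pt "0 0 0 0 0.52 0 1"

```text
time: 15.48
tool_pos: [0.4494, 0.0249, 0.168]
tcp_rot: [-1.95, -1.904, -0.514]
wrist_force: [-0.2, -1.1, -5.8]
width: 0.69
```

```bash
python3 -c "
from h import *
R=np.array([[0,1,0],[1,0,0],[0,0,-1.]])@Ro.from_euler('y',np.pi/2).as_matrix()
go([.45,.03,.17],R=R)"
```

```text
delta [0.0055 0.0005 0.0008] [ 0.0164  1.0484 -0.0184] | dist 0.006 deg 60.1 | t 15.48 F [-0.2 -1.1 -5.8] w 0.69 q [-0.41 -0.05  2.1   0.49  1.34 -0.56] p [0.4494 0.0249 0.168 ]
```

Joint 4 goes positive, inside its range, so I'll continue the tilt.

Call:
apply_moves --pt "0 0 0 0.001 0.1 -0.001 1" --pt "0 0 0 0.003 0.21 -0.003 1" --pt "0 0 0 0.005 0.32 -0.005 1" --pt "0 0 0 0.007 0.43 -0.007 1" --pt "0 0 0 0.009 0.54 -0.009 1" --pt "0 0 0 0.011 0.65 -0.011 1" --pt "0 0 0 0.013 0.72 -0.013 1" --pt "0 0 0 0.013 0.72 -0.013 1"

```text
time: 16.15
tool_pos: [0.4496, 0.0275, 0.1668]
tcp_rot: [-1.449, -1.441, -1.028]
wrist_force: [0.5, 0.0, -5.5]
width: 0.692
```

```bash
python3 -c "
from h import *
R=np.array([[0,1,0],[1,0,0],[0,0,-1.]])@Ro.from_euler('y',np.pi/2).as_matrix()
go([.45,.03,.17],R=R)"
```

```text
delta [0.0039 0.0004 0.0013] [-0.0016  0.3284 -0.0084] | dist 0.004 deg 18.8 | t 16.15 F [ 0.5  0.  -5.5] w 0.692 q [-0.68  0.4   2.05  0.83  1.71 -1.03] p [0.4496 0.0275 0.1668]
```

Call:
apply_moves --pt "0 0 0 0 0.08 -0.002 1" --pt "0 0 0 0 0.17 -0.004 1" --pt "0 0 0 0 0.25 -0.006 1" --pt "0 0 0 0 0.328 -0.008 1" --pt "0 0 0 0 0.328 -0.008 1" --pt "0 0 0 0 0.328 -0.008 1"

```text
time: 16.65
tool_pos: [0.4508, 0.0287, 0.1701]
tcp_rot: [-1.207, -1.22, -1.207]
wrist_force: [0.3, 0.3, -4.9]
width: 0.692
```

```bash
python3 -c "
from h import *
a=shot('scene','pics/s9.png'); b=shot('top','pics/t9.png')
R=np.array([[0,1,0],[1,0,0],[0,0,-1.]])@Ro.from_euler('y',np.pi/2).as_matrix()
go([.45,.03,.17],R=R)
c1=cv2.resize(b[170:370,200:400],None,fx=2,fy=2); c2=cv2.resize(a[100:230,230:360],None,fx=3.08,fy=3.08)[:400,:400]
cv2.imwrite('pics/m9.png',np.hstack([c1,c2])[:,:,::-1])
p=status.read_state()['tool_pos']
print('tip if tool-frame',proj('scene',[p+[0,-.033,0]]),'world',proj('scene',[p+[0,0,.033]]), proj('scene',[p]))
"
```

```text
delta [-0.0018 -0.0013  0.0015] [-0.0048  0.0066  0.0097] | dist 0.003 deg 0.7 | t 16.75 F [-0.6  1.1 -5.2] w 0.696 q [-0.71  0.62  2.01  0.92  1.89 -1.18] p [0.4513 0.0285 0.1718]
tip if tool-frame [[278.53014917 156.75346082]] world [[285.65374358 151.63285726]] [[285.32838955 160.4074868 ]]
```

View pics/m9.png

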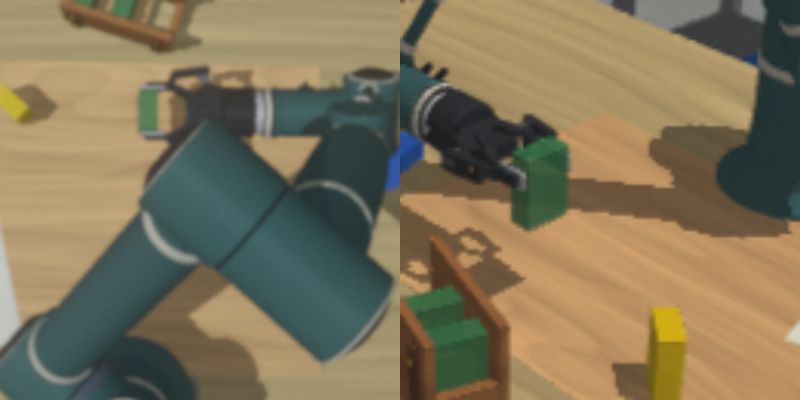

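The slab now hangs upright in the horizontal gripper, at scene (266-285,145-175). The yellow piece, the crate and the two racked slabs are undisturbed. I'll estimate the height of its lower end.

```bash
python3 -c "
from h import *
a=cv2.imread('pics/s9.png')[:,:,::-1];b=cv2.imread('pics/t9.png')[:,:,::-1]
ms=gmask(a,(258,138,295,182)); mt=gmask(b,(262,205,290,245)); print(ms.sum(),mt.sum())
for zc in (.11,.13,.14,.15,.16,.17,.18,.19): print(zc,*[ (x.round(4),round(c,3)) for x,c in (fit(dict(scene=ms),(.06,.03,.09),zc,[.45,0,0]),fit(dict(scene=ms,top=mt),(.06,.03,.09),zc,[.45,0,0]))])
"
```

```text
456 218
0.11 (array([ 0.3935, -0.0837, -0.0333]), np.float64(0.128)) (array([ 0.4596, -0.0224,  0.0221]), np.float64(1.162))
0.13 (array([ 0.4183, -0.0571,  0.0313]), np.float64(0.114)) (array([ 0.4553, -0.0227,  0.0191]), np.float64(0.851))
0.14 (array([ 0.4298, -0.0457,  0.0742]), np.float64(0.115)) (array([ 0.4551, -0.0223,  0.0353]), np.float64(0.65))
0.15 (array([ 0.442 , -0.0323,  0.0898]), np.float64(0.118)) (array([ 0.4537, -0.0224,  0.0112]), np.float64(0.441))
0.16 (array([ 0.4546, -0.0185,  0.1393]), np.float64(0.131)) (array([ 0.4532, -0.0218,  0.0344]), np.float64(0.32))
0.17 (array([ 0.466 , -0.0063,  0.1088]), np.float64(0.143)) (array([ 0.4536, -0.0218,  0.0586]), np.float64(0.497))
0.18 (array([0.479 , 0.0068, 0.2024]), np.float64(0.159)) (array([ 0.4528, -0.0214,  0.0445]), np.float64(0.717))
0.19 (array([0.4916, 0.02  , 0.2198]), np.float64(0.177)) (array([ 0.4518, -0.0212,  0.0577]), np.float64(0.944))
```

```bash
python3 -c "
from h import *
a=cv2.imread('pics/s9.png'); cv2.imwrite('pics/m10.png',cv2.resize(a[60:220,160:300],None,fx=3.7,fy=3.7))
for y in (-.1,-.2,-.3,-.35): print(y,proj('scene',[[.45,y,.172],[.45,y,.05]]).round(0).tolist())"
```

```text
-0.1 [[260.0, 147.0], [260.0, 176.0]]
-0.2 [[242.0, 137.0], [243.0, 166.0]]
-0.3 [[225.0, 128.0], [227.0, 156.0]]
-0.35 [[218.0, 124.0], [219.0, 152.0]]
```

View pics/m10.png

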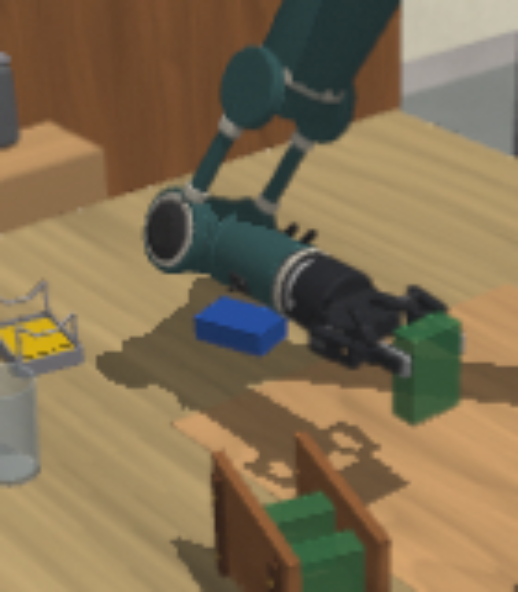

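The wrist housing is a horizontal cylinder of about 40 mm radius, centred on the tool axis. It will clear the bench by about 20 mm and pass beside the blue piece. I'll shift +y by 50 mm and lower.

Call:
apply_moves --pt "0 0 0.025 0 0.003 0.005 1" --pt "0 0 0.05 -0.005 0.0066 0.0097 1" --pt "-0.01 0 0.05 -0.005 0.0066 0.0097 1" --pt "-0.03 0 0.05 -0.005 0.0066 0.0097 1" --pt "-0.05 0 0.05 -0.005 0.0066 0.0097 1" --pt "-0.07 0 0.05 -0.005 0.0066 0.0097 1" --pt "-0.085 0 0.05 -0.005 0.0066 0.0097 1" --pt "-0.095 0 0.05 -0.005 0.0066 0.0097 1"

```text
time: 17.42
tool_pos: [0.4521, 0.078, 0.0757]
tcp_rot: [-1.209, -1.209, -1.21]
wrist_force: [0.3, 0.4, -5.1]
width: 0.696
```

Call:
apply_moves --pt "0 0 0 0 0 0 1" --pt "0 0 0 0 0 0 1" --pt "0 0 0 0 0 0 1"

```text
time: 17.67
tool_pos: [0.4519, 0.0781, 0.0773]
tcp_rot: [-1.207, -1.206, -1.212]
wrist_force: [0.4, 0.7, -5.2]
width: 0.69
```

```bash
python3 -c "
from h import *
R=np.array([[0,1,0],[1,0,0],[0,0,-1.]])@Ro.from_euler('y',np.pi/2).as_matrix()
go([.45,.08,.06],R=R)
a=shot('scene','pics/s11.png'); ms=gmask(a,(270,155,315,220))
for zc in(.05,.055,.06,.065): print(zc,fit(dict(scene=ms),(.06,.03,.09),zc,[.45,.03,0]))
"
```

```text
delta [-0.0173 -0.0019  0.0018] [ 0.0008 -0.0037  0.0003] | dist 0.018 deg 0.2 | t 17.67 F [ 0.4  0.7 -5.2] w 0.69 q [-0.64  0.79  2.03  0.96  1.77 -1.3 ] p [0.4519 0.0781 0.0773]
0.05 (array([0.43612298, 0.01239426, 0.15894079]), np.float64(0.12141286421110499))
0.055 (array([0.44144673, 0.01734276, 0.13969852]), np.float64(0.12374931280923586))
0.06 (array([0.44702015, 0.02280608, 0.15119604]), np.float64(0.12550852116547553))
0.065 (array([0.45240047, 0.02877543, 0.13487527]), np.float64(0.1318123511086678))
```

Call:
apply_moves --pt "-0.004 0 0 0 -0.003 0 1" --pt "-0.008 0 0 0 -0.003 0 1" --pt "-0.011 0 0 0 -0.003 0 1" --pt "-0.013 0 0 0 -0.003 0 1" --pt "-0.013 0 0 0 -0.003 0 1"

```text
time: 18.13
tool_pos: [0.4512, 0.0786, 0.0636]
tcp_rot: [-1.208, -1.205, -1.21]
wrist_force: [-0.1, -0.0, -2.8]
width: 0.692
```

Call:
apply_moves --pt "-0.001 0 0 0 0 0 1" --pt "-0.002 0 0 0 0 0 1" --pt "-0.002 0 0 0 0 0 1"

```text
time: 18.38
tool_pos: [0.4511, 0.0785, 0.0637]
tcp_rot: [-1.204, -1.204, -1.212]
wrist_force: [-1.2, -1.1, 5.9]
width: 0.69
```

The slab is standing on the bench (Fz went from -5 to +6 N). I'll open, then back straight out.

Call:
apply_moves --pt "0 0 0 0 0 0 0.28" --pt "0 0 0 0 0 0 0.22" --pt "0 0 0 0 0 0 0.15" --pt "0 0 0 0 0 0 0.08" --pt "0 0 0 0 0 0 0" --pt "0 0 0 0 0 0 0" --pt "0 0 0 0 0 0 0"

```text
time: 18.97
tool_pos: [0.4513, 0.0786, 0.0613]
tcp_rot: [-1.209, -1.206, -1.209]
wrist_force: [0.2, -0.1, -0.1]
width: 1.004
```

```bash
python3 -c "
from h import *
go([.45,-.05,.065],R=np.array([[0,1,0],[1,0,0],[0,0,-1.]])@Ro.from_euler('y',np.pi/2).as_matrix())
a=shot('scene','pics/s12.png'); ms=gmask(a,(270,155,315,225))
print(fit(dict(scene=ms),(.06,.03,.09),.045,[.45,.03,0]))
"
```

```text
delta [ 0.004  -0.0012 -0.1286] [ 0.0008 -0.0017 -0.0016] | dist 0.129 deg 0.1 | t 18.97 F [ 0.2 -0.1 -0.1] w 1.004 q [-0.64  0.82  2.02  0.96  1.75 -1.32] p [0.4513 0.0786 0.0613]
(array([0.4438352 , 0.02139523, 0.14311148]), np.float64(0.06710042933652016))
```

Call:
apply_moves --pt "0 0 -0.01 0 0 0 0" --pt "0 0 -0.03 0 0 0 0" --pt "0.002 0 -0.055 0 0 0 0" --pt "0.01 0 -0.075 0 0 0 0" --pt "0.04 0 -0.085 0 0 0 0" --pt "0.08 0 -0.085 0 0 0 0" --pt "0.12 0 -0.085 0 0 0 0" --pt "0.16 0 -0.085 0 0 0 0"

```text
time: 19.68
tool_pos: [0.4513, -0.0076, 0.2226]
tcp_rot: [-1.21, -1.205, -1.21]
wrist_force: [0.8, -0.3, 0.4]
width: 1.003
```

Call:
apply_moves --pt "0.02 0 0 0 -0.1 0 0" --pt "0.02 0 0 0 -0.22 0 0" --pt "0.02 0 0 0 -0.34 0 0" --pt "0.02 0 0 0 -0.46 0 0" --pt "0.02 0 0 0 -0.58 0 0" --pt "0.02 0 0 0 -0.7 0 0" --pt "0.02 0 0 0 -0.82 0 0" --pt "0.02 0 0 0 -0.94 0 0"

```text
time: 20.35
tool_pos: [0.4519, -0.0083, 0.2424]
tcp_rot: [-1.866, -1.861, -0.604]
wrist_force: [0.3, 0.9, -0.8]
width: 1.004
```

```bash
python3 -c "
from h import *
vision.read_camera('top')
a=shot('scene','pics/s13.png'); b=shot('top','pics/t13.png')
ms=gmask(a,(270,155,315,225)); mt=gmask(b,(240,205,280,250)); print(ms.sum(),mt.sum())
for v in range(155,222,2): print(v,''.join('g' if x else '.' for x in ms[v,265:320]))
print(fit(dict(scene=ms),(.06,.03,.09),.045,[.45,.03,0]))
go([.45,.028,.17],0.); go([.45,.028,.17],R=down(-np.pi))
"
```

```text
425 172
155 .......................................................
157 .......................................................
159 .......................................................
161 .......................................................
163 .......................................................
165 .......................................................
167 .......................................................
169 .......................................................
171 .......................................................
173 .......................................................
175 .......................................................
177 .....................gggg..............................
179 .................ggggggggggg...........................
181 .............gggggggggggggggg..........................
183 ...........ggggggggggggggggg...........................
185 ...........ggggggggggggggggg...........................
187 ...........ggggggggggggggggg...........................
189 ...........ggggggggggggggggg...........................
191 ........
[... 694 characters left out ...]
.............
215 .......................................................
217 .......................................................
219 .......................................................
221 .......................................................
(array([0.4471265 , 0.02364378, 0.19876197]), np.float64(0.07874509803921569))
delta [-0.0157 -0.0021  0.0795] [ 0.4955 -0.4917 -1.5108] | dist 0.081 deg 95.4 | t 20.5 F [-0.1  0.  -1. ] w 1.001 q [-0.52 -0.04  1.99  0.54  1.54 -0.64] p [ 0.4519 -0.0062  0.2435]
delta [-0.0157 -0.0021  0.0795] [-0.4921 -0.4959  1.5168] | dist 0.081 deg 95.7 | t 20.5 F [-0.1  0.  -1. ] w 1.001 q [-0.52 -0.04  1.99  0.54  1.54 -0.64] p [ 0.4519 -0.0062  0.2435]
```

The slab stands upright on its own. I'll rotate the tool to point down over it, with the jaws along y.

Call:
apply_moves --pt "0 0 0 0.035 -0.035 -0.108 0" --pt "0 0 0 0.07 -0.07 -0.216 0" --pt "0 0 0 0.105 -0.105 -0.324 0" --pt "0 0 0 0.142 -0.141 -0.432 0" --pt "0 0 0 0.177 -0.176 -0.54 0" --pt "0 0 0 0.212 -0.211 -0.647 0" --pt "0 0 0 0.248 -0.246 -0.755 0" --pt "0 0 0 0.284 -0.281 -0.863 0"

```text
time: 21.17
tool_pos: [0.4505, -0.0076, 0.2387]
tcp_rot: [-0.932, -2.755, -0.304]
wrist_force: [-0.3, 0.1, -1.3]
width: 1.002
```

```bash
python3 -c "
from h import *
vision.read_camera('top');vision.read_camera('top')
go([.451,.0275,.17],R=down(0))
"
```

```text
delta [0.0004 0.0176 0.0754] [ 0.2128 -0.2208 -0.6496] | dist 0.077 deg 41.2 | t 21.27 F [ 0.3 -0.4 -1.1] w 0.997 q [-0.26 -0.06  1.91  0.22  1.5  -1.21] p [ 0.4507 -0.0063  0.2397]
```

Call:
apply_moves --pt "0 0.004 0.012 0.035 -0.036 -0.107 0" --pt "0 0.008 0.025 0.07 -0.073 -0.215 0" --pt "0 0.012 0.038 0.106 -0.11 -0.323 0" --pt "0 0.015 0.05 0.142 -0.147 -0.432 0" --pt "0 0.0176 0.063 0.178 -0.184 -0.54 0" --pt "0 0.0176 0.0754 0.213 -0.221 -0.65 0" --pt "0 0.0176 0.0754 0.213 -0.221 -0.65 0" --pt "0 0.0176 0.0754 0.213 -0.221 -0.65 0"

```text
time: 21.93
tool_pos: [0.4503, 0.0265, 0.1691]
tcp_rot: [-0.008, -3.139, 0.001]
wrist_force: [-0.4, -0.0, 0.7]
width: 0.997
```

```bash
python3 -c "
from h import *
vision.read_camera('top');vision.read_camera('top')
go([.451,.0275,.026],R=down(0))
a=vision.read_camera('scene'); ms=gmask(a,(270,155,315,225)); print(fit(dict(scene=ms),(.06,.03,.09),.045,[.45,.03,0]))
"
```

```text
delta [0.0019 0.0018 0.1451] [-0.0013  0.0022 -0.0056] | dist 0.145 deg 0.4 | t 22.03 F [1.3 0.1 0.3] w 0.995 q [ 0.   -0.15  2.09 -0.    1.2  -1.56] p [0.4526 0.0259 0.1711]
(array([0.44537603, 0.02256092, 0.17738605]), np.float64(0.08013959682233548))
```

Call:
apply_moves --pt "0.001 0.001 0.03 0 0 -0.005 0" --pt "0.001 0.001 0.06 0 0 -0.005 0" --pt "0.001 0.001 0.09 0 0 -0.005 0" --pt "0.001 0.001 0.115 0 0 -0.005 0" --pt "0.001 0.001 0.135 0 0 -0.005 0" --pt "0.001 0.001 0.145 0 0 -0.005 0" --pt "0.001 0.001 0.145 0 0 -0.005 0.2" --pt "0.001 0.001 0.145 0 0 -0.005 0.4"

```text
time: 22.75
tool_pos: [0.4526, 0.0269, 0.0267]
tcp_rot: [-0.003, 3.138, -0.003]
wrist_force: [0.3, 0.5, 1.3]
width: 0.745
```

Call:
apply_moves --pt "0 0 0 0 0 0 0.5" --pt "0 0 0 0 0 0 0.6" --pt "0 0 0 0 0 0 0.7" --pt "0 0 0 0 0 0 1" --pt "0 0 0 0 0 0 1" --pt "0 0 0 0 0 0 1" --squeeze 40

```text
time: 23.25
tool_pos: [0.4538, 0.0272, 0.0281]
tcp_rot: [-0.007, 3.134, -0.004]
wrist_force: [-0.1, -1.7, 6.7]
width: 0.345
```

```bash
python3 -c "
from h import *
vision.read_camera('top');vision.read_camera('top')
go([.451,.0275,.176],R=down(0))
"
```

```text
delta [ 1.700e-03 -1.000e-04 -1.479e-01] [-0.0027  0.0075  0.0042] | dist 0.148 deg 0.5 | t 23.35 F [-0.6 -2.8  6.7] w 0.35 q [ 0.01  0.02  2.22 -0.    0.89 -1.57] p [0.4538 0.0272 0.0281]
```

Call:
apply_moves --pt "0 0 -0.012 0 0 0 1" --pt "0 0 -0.035 0 0 0 1" --pt "0 0 -0.065 0 0 0 1" --pt "0 0 -0.095 0 0 0 1" --pt "0 0 -0.125 0 0 0 1" --pt "0 0 -0.15 0 0 0 1" --pt "0 0 -0.155 0 0 0 1" --pt "0 0 -0.155 0 0 0 1"

```text
time: 24.02
tool_pos: [0.4525, 0.0279, 0.1828]
tcp_rot: [-0.006, 3.134, -0.003]
wrist_force: [1.2, -0.3, -6.0]
width: 0.346
```

```bash
python3 -c "
from h import *
vision.read_camera('top');vision.read_camera('top')
go([.6222,-.0429,.183],R=down(-.277))
"
```

```text
delta [-0.1721 -0.0714 -0.0035] [-0.002   0.0012  0.2811] | dist 0.186 deg 16.1 | t 24.12 F [-0.6 -0.1 -6.1] w 0.344 q [ 0.01 -0.16  2.08 -0.    1.22 -1.57] p [0.4498 0.0278 0.1792]
```

Call:
apply_moves --pt "-0.015 -0.006 -0.001 0 0 0.04 1" --pt "-0.04 -0.017 -0.002 0 0 0.1 1" --pt "-0.07 -0.029 -0.003 0 0 0.16 1" --pt "-0.1 -0.042 -0.004 0 0 0.22 1" --pt "-0.13 -0.054 -0.004 0 0 0.28 1" --pt "-0.155 -0.064 -0.004 0 0 0.28 1" --pt "-0.172 -0.0714 -0.004 0 0 0.28 1" --pt "-0.172 -0.0714 -0.004 0 0 0.28 1"

```text
time: 24.78
tool_pos: [0.6251, -0.0445, 0.1817]
tcp_rot: [0.434, 3.111, -0.004]
wrist_force: [1.3, 0.1, -5.6]
width: 0.343
```

```bash
python3 -c "
from h import *
vision.read_camera('top');vision.read_camera('top');vision.read_camera('top')
go([.6222,-.0429,.09],R=down(-.277))
a=shot('scene','pics/s14.png'); ms=gmask(a,(205,140,255,190)); p=status.read_state()['tool_pos']
def cp(x,y,z,C): R=Ro.from_euler('z',-.277).as_matrix()[:2,:2]; return list(R@[x,y]+np.array(C))+[z]
zb=p[2]-.027; C=p[:2]
print(proj('scene',[cp(.03,.015,zb,C),cp(-.03,.015,zb,C),cp(.03,-.015,zb,C)]).round(1).tolist())
for v in range(145,188): print(v,''.join('g' if x else '.' for x in ms[v,205:255]))
"
```

```text
delta [-0.0011  0.0002  0.0925] [-0.0019 -0.0021  0.0007] | dist 0.092 deg 0.2 | t 24.93 F [-0.1 -0.1 -5.4] w 0.342 q [-0.11  0.18  1.73 -0.    1.23 -1.4 ] p [ 0.6213 -0.0427  0.1825]
[[224.9, 177.8], [242.3, 173.6], [221.5, 173.4]]
145 ..................................................
146 ..................................................
147 .....................gggg..........g..............
148 .....................gggg........ggggg............
149 ..................ggggggg.......gggggg............
150 ..................ggggggg......ggggggg............
151 ..................ggggggg......ggggggg............
152 ...................ggggggg.....ggggggg............
153 .................ggggggggg.....ggggggg............
154 ..................gggggggg.....ggggggg............
155 ..................gggggggg......gggggg............
156 ..................gggggggg......ggggggg...........
157 ..................gggggggg.....gggggggg...........
158 ..................gggggggg....gggggggg............
159 ..................gggggggggggggggggggg............
160 ..................gggggggggggggggggggg
[... 797 characters left out ...]
...........gggggggg.....................
176 .....................gggg.........................
177 ..................................................
178 ..................................................
179 ..................................................
180 ..................................................
181 ..................................................
182 ..................................................
183 ..................................................
184 ..................................................
185 ..................................................
186 ..................................................
187 ..................................................
```

The held slab projects where expected, including the 2.6 mm in-hand offset. I'll lower it into slot2.

Call:
apply_moves --pt "-0.001 0 0 0 0 0 1" --pt "-0.001 0 0.015 0 0 0 1" --pt "-0.001 0 0.035 0 0 0 1" --pt "-0.001 0 0.055 0 0 0 1" --pt "-0.001 0 0.075 0 0 0 1" --pt "-0.001 0 0.09 0 0 0 1" --pt "-0.001 0 0.092 0 0 0 1" --pt "-0.001 0 0.092 0 0 0 1"

```text
time: 25.65
tool_pos: [0.623, -0.0429, 0.0927]
tcp_rot: [0.431, 3.111, -0.003]
wrist_force: [-0.3, -0.5, -5.0]
width: 0.346
```

```bash
python3 -c "
from h import *
vision.read_camera('top');vision.read_camera('top');vision.read_camera('top')
go([.6222,-.0429,.06],R=down(-.277))
"
```

```text
delta [ 0.0042 -0.0006  0.036 ] [-0.0005  0.0074  0.0012] | dist 0.036 deg 0.4 | t 25.8 F [-0.8 -0.3 -5.4] w 0.34 q [-0.11  0.25  1.81 -0.    1.07 -1.4 ] p [ 0.6262 -0.0434  0.096 ]
```

Call:
apply_moves --pt "0.002 0 0.005 0 0.004 0 1" --pt "0.004 -0.0005 0.012 0 0.0074 0 1" --pt "0.004 -0.0005 0.015 0 0.0074 0 1" --pt "0.004 -0.0005 0.015 0 0.0074 0 1" --pt "0.004 -0.0005 0.015 0 0.0074 0 1" --pt "0.004 -0.0005 0.015 0 0.0074 0 1"

```text
time: 26.3
tool_pos: [0.621, -0.0429, 0.0791]
tcp_rot: [-0.432, -3.108, 0.001]
wrist_force: [-0.2, 1.0, -4.1]
width: 0.342
```

```bash
python3 -c "
from h import *
for i in range(4): vision.read_camera('top'); print(status.read_state()['tool_pos'].round(4))
go([.6222,-.0429,.06],R=down(-.277))
"
```

```text
[ 0.6211 -0.0429  0.0792]
[ 0.6212 -0.0429  0.0793]
[ 0.6212 -0.0429  0.0793]
[ 0.6212 -0.0429  0.0793]
delta [-0.001   0.0003  0.0193] [-0.0009 -0.0026  0.0009] | dist 0.019 deg 0.2 | t 26.5 F [ 0.4 -0.6 -6. ] w 0.344 q [-0.11  0.26  1.83 -0.    1.05 -1.4 ] p [ 0.6212 -0.0429  0.0793]
```

Call:
apply_moves --pt "-0.001 0 0.004 0 0 0 1" --pt "-0.001 0 0.009 0 0 0 1" --pt "-0.001 0 0.014 0 0 0 1" --pt "-0.001 0 0.019 0 0 0 1" --pt "-0.001 0 0.02 0 0 0 1" --pt "-0.001 0 0.02 0 0 0 1"

```text
time: 27.0
tool_pos: [0.621, -0.043, 0.0579]
tcp_rot: [-0.431, -3.107, 0.001]
wrist_force: [0.0, -0.2, -5.4]
width: 0.345
```

It has entered the slot (lower end about 30 mm up) without contact.

Call:
apply_moves --pt "0 0 0.004 0 0 0 1" --pt "0 0 0.009 0 0 0 1" --pt "0 0 0.013 0 0 0 1" --pt "0 0 0.016 0 0 0 1" --pt "0 0 0.0175 0 0 0 1" --pt "0 0 0.0185 0 0 0 1" --pt "0 0 0.0185 0 0 0 1" --pt "0 0 0.0185 0 0 0 1"

```text
time: 27.67
tool_pos: [0.6222, -0.0432, 0.0408]
tcp_rot: [-0.432, -3.109, 0.001]
wrist_force: [0.2, -1.0, -4.1]
width: 0.342
```

Call:
apply_moves --pt "0 0 0.001 0 0 0 1" --pt "0 0 0.002 0 0 0 1" --pt "0 0 0.0025 0 0 0 1" --pt "0 0 0.0025 0 0 0 1"

```text
time: 28.0
tool_pos: [0.6225, -0.0432, 0.0403]
tcp_rot: [-0.432, -3.11, 0.001]
wrist_force: [-4.4, 0.9, 5.9]
width: 0.347
```

Contact comes at the expected height (tool z 0.040). I'll open partly, rise, then open fully.

Call:
apply_moves --pt "0 0 0 0 0 0 0.6" --pt "0 0 0 0 0 0 0.55" --pt "0 0 0 0 0 0 0.5" --pt "0 0 0 0 0 0 0.5" --pt "0 0 -0.01 0 0 0 0.5" --pt "0 0 -0.03 0 0 0 0.5" --pt "0 0 -0.06 0 0 0 0.5" --pt "0 0 -0.1 0 0 0 0.5"

```text
time: 28.67
tool_pos: [0.6195, -0.0428, 0.1363]
tcp_rot: [-0.431, -3.102, 0.001]
wrist_force: [1.6, -1.1, 0.4]
width: 0.498
```

Call:
apply_moves --pt "0.03 0 -0.03 0 0 0 0.5" --pt "0.06 0 -0.07 0 0 0 0.5" --pt "0.1 0 -0.09 0 0 0 0.5" --pt "0.14 -0.02 -0.09 0 0 0 0.5" --pt "0.17 -0.05 -0.09 0 0 0 0.5" --pt "0.18 -0.09 -0.09 0 0 0 0.5" --pt "0.18 -0.13 -0.09 0 0 0 0.5" --pt "0.18 -0.15 -0.09 0 0 0 0.5"

```text
time: 29.33
tool_pos: [0.4066, -0.14, 0.2302]
tcp_rot: [-0.431, -3.111, 0.004]
wrist_force: [0.6, -1.2, 0.4]
width: 0.497
```

```bash
python3 -c "
from h import *
vision.read_camera('top');a=shot('scene','pics/s15.png'); b=shot('top','pics/t15.png')
go([.45,-.1,.2],R=down(-.277))
c1=cv2.resize(b[140:200,225:305],None,fx=5,fy=5); c2=cv2.resize(a[155:245,205:285],None,fx=5,fy=5)
m=np.zeros((450,800,3),np.uint8); m[:300,:400]=c1; m[:,400:]=c2
cv2.imwrite('pics/m15.png',m[:,:,::-1])
m=gmask(b,(234,148,292,190)); n,l,st,ce=cv2.connectedComponentsWithStats(m)
for i in range(1,n):
  if st[i,4]>40: print(st[i],back('top',[ce[i]],.102).round(4))
for k in(1,0,-1): print('slot',[.6367+.2735*.062*k,.0175+.962*.062*k])
"
```

```text
delta [-0.0294  0.0499  0.0297] [-0.001  -0.0012 -0.0032] | dist 0.065 deg 0.2 | t 29.48 F [ 0.9 -0.2 -0.1] w 0.503 q [-0.39 -0.23  2.05 -0.    1.33 -1.68] p [ 0.408  -0.1398  0.2298]
[237 154  14  19 195] [[0.6555 0.0749 0.102 ]]
[256 160  14  19 188] [[0.6378 0.0152 0.102 ]]
[274 166  14  19 183] [[ 0.6195 -0.0424  0.102 ]]
slot [0.653657, 0.07714399999999999]
slot [0.6367, 0.0175]
slot [0.619743, -0.042143999999999994]
```

View pics/m15.png

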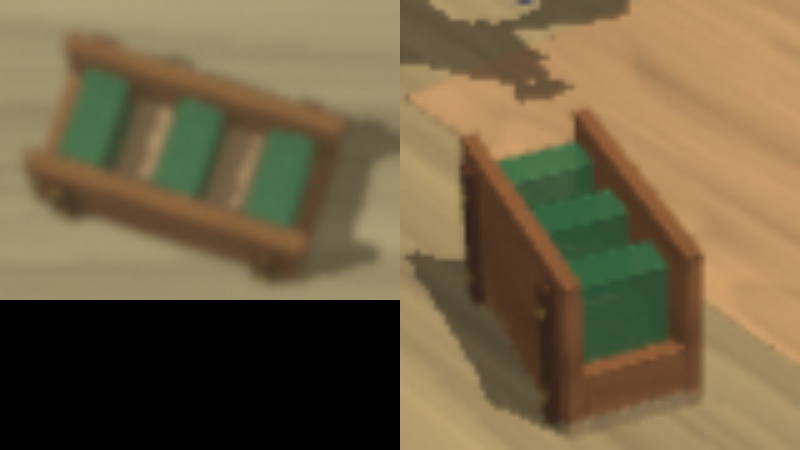

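All three slabs stand level in their slots, within about 3 mm of the slot centres, and the gripper is clear. I'll hand in.

```bash
python3 -c "
from workcell import job
print(job.finish_job())"
```

```text
the job is handed in; nothing more can be done
None
```

Both loose slabs are in the crate and the job is handed in at about 29.5 s; no verdict was reported. slab_standing is in slot1. slab_flat is in slot2, after I stood it on its end on the bench and gripped it again by its broad faces.

**Last checks:**
- The final top and scene pictures show three upright slabs at the same height. Their top centres are within about 3 mm of the slot centres.
- Each slab met the slot floor at the expected height, with 6–8 N on the wrist at contact. The gripper was clear when I handed in.

**What disagreed:**
- **Finger length:** the fingertips are about 33 mm shorter along the tool than the reported TCP. My first grasp of slab_standing shut above it and touched nothing. I corrected for this from the images.
- **Cameras:** the automatic outline fits from the two cameras differed by about 5 mm. Corners read by hand agreed to about 1 mm.
- **Not checked:** I did not measure the jar, spool, pliers or iron rest again at the end, but I saw no contact with them.

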